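# Pack the last seed cake flush and pin the lid on

### The job

Take the pressed seed cake off the sloping rack, put it in the empty bay of the wooden box and press all three cakes home so that none stands above the rim. Lift off, then feel along the tops with your fingertips, starting on the new cake, across the middle one and ending on the one at the other end, and finally set the green lid over the box's two dowels so that it lies fully down on the rim, and let go. Leave the dish and the ladle where they are.

Things in the scene. Friction and masses are not known exactly. Their poses are not given: they have to be found in the camera images.
- box: Fixed open wooden box for three seed cakes, 123 x 196 mm outside, 70 mm high (rim); origin at the centre of its underside, z up, y along its long side. Side walls 9 mm, end blocks 20.5 mm thick, floor 7.5 mm (62.5 mm deep). Cakes stand in a row along y: the end cake centred at y = -52.5 mm, the middle cake at y = -1.5 mm, then the empty bay at the +y end. All cakes are 100 (x) x 50 (y) x 60 mm tall.
- bay (a point): Centre of the mouth of the empty bay, at rim height (in the box's frame x = 0, y = 50.5 mm, z = 70 mm); axes as the box's. The bay is 105 mm along x by 54 mm along y. A cake that is home stands on the fully lowered lifting floor, its top 2.5 mm below the rim, its centre 32.5 mm below this point.
- lifter (a joint): Height in m of the empty bay's white lifting floor (a level plate, 100 x 50 mm) above its lowest position: at 0 its top is 62.5 mm below the rim, at 0.037 it is 25.5 mm below. It is stiff: it bears a cake's weight where it stands, and sinks to a hard stop at 0 under about 8 N pressed on the cake's middle.
- dowel_a (a point): Tip of one of the two upright steel dowels on the box's end blocks: 9 mm across, tapered over the top 4 mm, 15 mm above the rim, at x = 40, y = 87.75 mm in the box's frame.
- dowel_b (a point): Tip of the other dowel, at x = -40, y = -87.75 mm in the box's frame.
- mid_cake (a joint): Height in m by which the middle cake stands above its home position: 0 is home (top 2.5 mm below the rim), up to 0.010. It fits tightly, stays where it is, and moves down under about 8 N on its top, to a hard stop at 0.
- end_cake (a joint): The same for the cake at the box's -y end.
- new_cake_mid (a point): Centre of the loose tan seed cake with coloured seeds, a hard block of about 0.2 kg: 100 mm along its x, 50 along its y, 60 along its z (out of its upper face). At the start it lies on the rack, tilted 30 degrees: its upper face leans towards the robot, its low end (-x) rests on the lip. Its sides (50 mm apart) are free to grip.
- rack: Fixed plywood rack with a board sloping 30 degrees down towards its -x side and a lip at the low end, 14 mm above the board; about 110 mm (x) by 70 mm (y), 72 mm high at the back. Origin at the centre of its underside.
- lid_grip (a point): Centre of the handle of the loose green lid (about 0.3 kg). A flat plate 124 (x) x 200 (y) x 8 mm; the handle is a wooden bar on top, 16 mm wide in x, 80 long in y, 30 tall. This point is 23 mm above the plate's underside. Two through holes, 13 mm across, at (x, y) = (40, 87.75) and (-40, -87.75) mm from it, match the dowels; it fits turned by half a turn too.
- dish_mid (a point): Middle of the blue ceramic dish, 130 mm across, 35 mm high, standing on the pine plank behind the work (170 mm wide, 1160 long, top 87 mm up, fixed on two bricks). At the plank's ends, fixed, are an orange dispenser (172 mm high) and stacked clay pots (136 mm). Leave alone.
- ladle_mid (a point): Middle of the bowl of the aluminium ladle lying on the plank: bowl 76 mm across, 32 mm high, handle reaching 190 mm to its -y. Leave alone.
Things that resemble listed ones, but are neither listed nor needed, are in the scene too. Leave any purple look-alike of the part that bears new_cake_mid alone.

How it is judged:
By the outcome, as a careful person would: the job done as asked, in the order asked, and still so for the second after the job is handed in, with the robot touching nothing.
It also fails if it takes over 72 s, if anything falls off the work surface, if the arm or the gripper's body presses on something with over 40 N, if the wrist force passes 120 N, or if a joint passes its speed limit or range.

### The arm

A 7-joint arm with a two-finger parallel gripper is mounted at the origin on the work surface. World frame = base frame: x ahead of the robot, y to its left, z up, the work surface at z = 0. Lengths are in m, angles in rad, forces in N, time in s.
With the tool pointing down it reaches from about 0.4 to 0.875 m from the base axis. Payload 19.3 kg.
Tool frame: the origin (TCP) lies midway between the tips of the shut fingers; the grasp point (between the pads) lies 19 mm behind it; z points along the fingers, y is the line along which they close (so a half turn about z gives the same grasp; the last joint's range is limited). The gripper opens to 85 mm and grips with 20 to 120 N. Pads are 22 mm wide; open, the fingers measure 114 mm over their backs; the gripper's body (76 mm by 85 mm) begins 54 mm behind the grasp point. The pads swing forward as they close: fully open they stand 13 mm farther back than shut.
Start: joints at [-0.07, 0.521, -0.036, 1.599, 0.021, 1.021, -0.113], TCP at [0.625, -0, 0.231] pointing down, gripper open.
Joint ranges: [-2.91, 2.91], [-0.3, 2.13], [-1.5, 1.42], [0.17, 2.43], [-1.26, 4.41], [0.16, 1.93], [-2.52, 2.52]. Speed limits (rad/s): [1.89, 1.89, 2.39, 2.39, 3.01, 3.01, 3.01].

### API

Orientations are given as [roll, pitch, yaw] about the fixed x, y, z axes, in that order (R = Rz(yaw) Ry(pitch) Rx(roll)).
In Python, from workcell import bot gives the robot as it stands.
- The arm moves only by the tool move_arm, never from a script. Its argument "moves" is a list that holds one entry, the list of rows, each a list of 7 numbers: the opening, from 0 (shut) to 1 (fully open), then the shift along the tool's x, y, z in units of 1000 mm (1.0 is 1000 mm), then the turn, a rotation vector about the tool's x, y, z in units of 2 pi rad (1.0 is 2 pi rad). A call has 1 to 5 rows; each row is the pose to reach, as a shift and turn from the pose commanded when the call began, along the tool's axes at that moment, turning the shorter way round; what a row does not reach only later rows make up. A row lasts 1/10 s, in which the tool goes at most 50 mm and 8.59 degrees, less where a joint would pass 70% of its speed; a pose out of reach is approached as far as the arm can. A call with a number of a shift or a turn outside -1 to 1 is refused whole. A call with a gripper value outside its range is refused whole. The fingers move at their own pace and stop on an object; "force" is the grip in N (left out, the last holds). Time passes only in rows, so rows that repeat a pose let the fingers close. It gives the time, the measured TCP pose, the force, the opening and the grip force at its end, in the units of the state.
- bot.observe(): the state, without advancing time (a new reading comes with each control period).
- bot.grab_frame(name): name is "scene" or "side" or "wrist"; returns the picture (400x640x3 uint8, red, green, blue); there is no depth.
- bot.camera_params(name): a dict with "vertical_fov" (degrees; the focal length in pixels is half the picture's height over the tangent of half this angle, whatever the lens; pixels are square), "cx", "cy" (the principal point, pixels), "D" ([k1, k2, p1, p2, k3] as OpenCV has them; the pictures are not rectified), "R" (3x3) and "t" (3): a world point X has camera coordinates R X + t. Camera axes: x right, y down, z forward; pixel columns grow to the right and rows downward; lengths in m; the calibration is good to about 2 mm. A picture is of the moment at which its call begins: read the wrist's pose just before it. camera_params takes no time and is no camera call; for the wrist camera it gives the pose at the moment of the call.
- bot.job_done(): hands the job in; it is judged then, once.
The state is a dict: "clock": time; "qpos": joint angles; "qd": joint speeds; "joint_efforts": joint torques, N m; "position": TCP position; "tool_rot": TCP orientation; "force": force on the tool from outside, world axes, zero at the start; "moment": the same for the moment, N m; "grip_width": finger opening in m; "finger_force": force on a finger pad.
Only numpy, scipy, OpenCV 4.12 (cv2) and the standard library are available. Lean on these libraries where they do the work, as an engineer would, in place of code of your own. Each camera call takes 0.05 s, during which the arm holds its last target. There are 200 camera calls.

## Working session

There is one attempt and no reset: what is moved stays moved. The work goes in short steps, Python scripts to look and compute and a tool call to move; the robot and the scene stay as the last step left them, time stands still between calls to the robot, and variables do not carry over. Pictures are saved under pics/ and viewed, at most 10 in all, crops included, and the job is handed in when it is done.

Besides the shell and the picture viewer there is one more tool, called after "Emit:" as name(argument=value, ...) on one line, values as JSON. move_arm: Moves the arm, as the interface text tells. Shifts and turns lie within -1 to 1; 1 stands for 1000 mm of shift or 2 pi rad of turn. Its arguments: {"type":"object","properties":{"moves":{"type":"array"},"force":{"type":"number"}},"required":["moves"]}

```bash
ls; mkdir -p pics; python3 - <<'E'
from workcell import bot
import cv2
print(bot.observe())
for n in("scene","side"):
    p=bot.camera_params(n);print(n,p)
    cv2.imwrite(f"pics/{n}0.png",bot.grab_frame(n)[:,:,::-1])
E
```

```text
pics
{'clock': 0.0, 'qpos': array([-0.07021534,  0.52204854, -0.03635505,  1.5999968 ,  0.02119783,
        1.02108713, -0.11280292]), 'qd': array([-0.00034316, -0.00011665, -0.00162704,  0.00027396,  0.00193809,
       -0.00237376, -0.0010958 ]), 'joint_efforts': array([-4.24098413e-03, -9.27110124e+01,  1.97758444e+00, -3.69928443e+01,
        1.76317629e-02,  8.19846697e-03, -6.58496788e-05]), 'position': array([ 6.24665782e-01, -1.02079903e-05,  2.30707916e-01]), 'tool_rot': array([-3.14043955e+00,  6.62559232e-05,  1.57082144e+00]), 'force': array([-0.75733174, -0.55113713, -0.53404336]), 'moment': array([-0.0016674 , -0.04368966, -0.01363406]), 'finger_force': 0.0, 'grip_width': 0.08550335907045066}
scene {'vertical_fov': 55.08499572312399, 'cx': 312.55398185365163, 'cy': 197.9072586471268, 'D': array([0.00270612, 0.        , 0.        , 0.        , 0.        ]), 'R': array([[ 0.71161646,  0.70256738,  0.00104564],
       [ 0.46598105, -0.470868  , -0.74909611],
       [-0.52579813,  0.53355637, -0.66246051]]), 't': array([-0.31749506, -0.27375787,  1.59477554])}
side {'vertical_fov': 42.71712782324808, 'cx': 316.59743633575704, 'cy': 191.47705649833722, 'D': array([-0.15221016,  0.        ,  0.        ,  0.        ,  0.        ]), 'R': array([[ 0.75561391, -0.65500903,  0.00328451],
       [-0.42490879, -0.49397571, -0.75857795],
       [ 0.49849788,  0.57179643, -0.65157402]]), 't': array([-0.53709163,  0.23713288,  1.19290799])}
```

View pics/scene0.png

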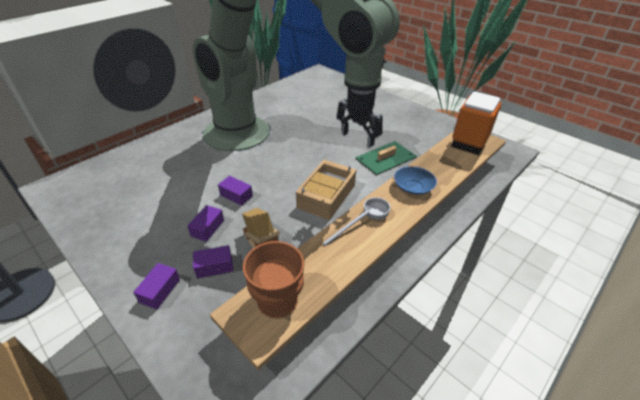

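View pics/side0.png

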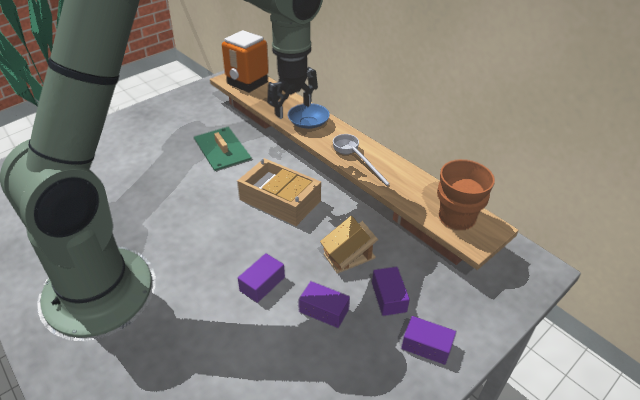

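The scene shows the box at about (325,188), the lid at (386,157) and the rack with the cake at (260,228). The side view has the box at about (280,190), the lid at (222,148) and the rack at (348,243), so I'll enlarge that one.

```bash
python3 - <<'E'
import cv2
a=cv2.imread("pics/side0.png")[118:278,186:386]
cv2.imwrite("pics/sidec.png",cv2.resize(a,None,fx=3.7,fy=3.7,interpolation=cv2.INTER_CUBIC))
b=cv2.imread("pics/scene0.png")[135:255,235:425]
cv2.imwrite("pics/scenec.png",cv2.resize(b,None,fx=4,fy=4,interpolation=cv2.INTER_CUBIC))
E
```

```text
(no output)
```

View pics/sidec.png

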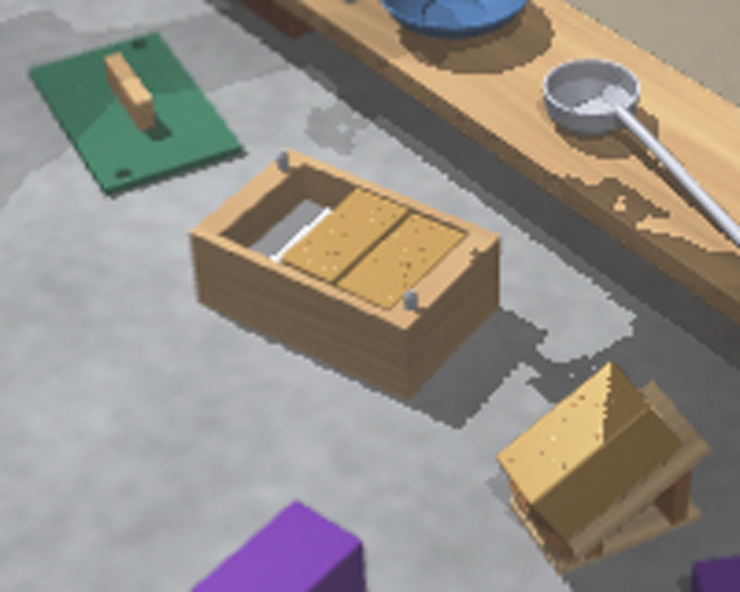

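View pics/scenec.png

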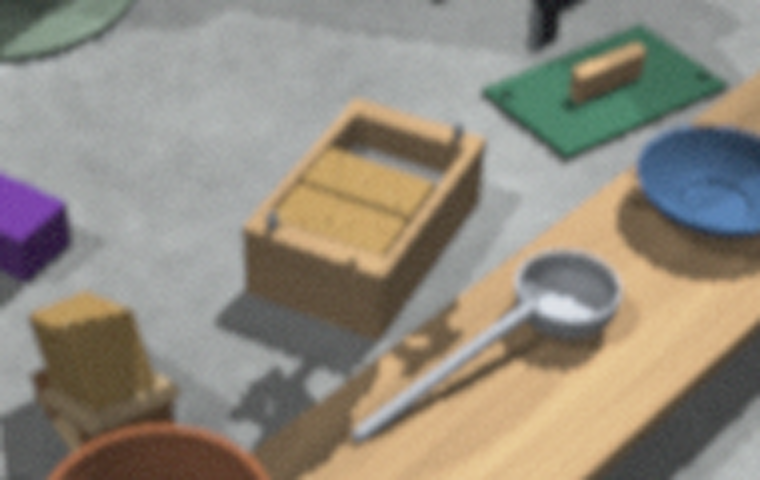

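Side crop: box rim corners at (290,150), (190,235), (408,330) and (499,238). Lid corners are at (32,70), (155,33), (243,150) and (108,190). The cake's upper face runs (498,460), (611,363), (648,410), (537,510). The scene crop shows the same objects, with rim corners at (358,100), (485,140), (385,275) and (245,232). Next I'll fit poses to both views.

```bash
cat > h.py <<'E'
import numpy as np, cv2
from scipy.optimize import least_squares
from scipy.spatial.transform import Rotation as Ro
from workcell import bot
def proj(n,P,p=None):
    p=p or bot.camera_params(n); f=200/np.tan(np.radians(p["vertical_fov"])/2)
    K=np.array([[f,0,p["cx"]],[0,f,p["cy"]],[0,0,1]])
    return cv2.projectPoints(np.float64(P).reshape(-1,3),cv2.Rodrigues(p["R"])[0],p["t"],K,p["D"])[0][:,0]
def unc(pts,s,off): return (np.float64(pts)+.5)/s-.5+np.array(off)
side=lambda q:unc(q,3.7,(186,118))
scene=lambda q:unc(q,4,(235,135))
def fit(obs,x0,free,tilt=0):
    # obs: list (cam,localpts,pix[,params]); x=[x,y,z,yaw]
    x0=np.float64(x0); free=np.array(free)
    def pose(v):
        x=x0.copy(); x[free]=v; return x
    def res(v):
        x=pose(v); R=Ro.from_euler("ZY",[x[3],tilt]).as_matrix()
        return np.concatenate([(proj(o[0],np.float64(o[1])@R.T+x[:3],*o[3:])-o[2]).ravel() for o in obs])
    s=least_squares(res,x0[free],loss="soft_l1",f_scale=.7); return pose(s.x),res(s.x).reshape(-1,2)
E
python3 - <<'E'
from h import *
np.set_printoptions(precision=4,suppress=True)
c=lambda i,j,z:[.0615*i,.098*j,z]
S=[c(1,1,.07),c(-1,1,.07),c(-1,-1,.07),c(1,-1,.07),c(-1,1,0),c(-1,-1,0),c(1,-1,0),[.04,.08775,.085],[-.04,-.08775,.085]]
s=side([(290,150),(190,235),(408,330),(499,238),(198,300),(408,399),(499,303),(283,153),(411,293)])
C=[c(-1,1,.07),c(1,1,.07),c(1,-1,.07),c(-1,-1,.07),c(1,-1,0),c(-1,-1,0),c(1,1,0),[.04,.08775,.085],[-.04,-.08775,.085]]
k=scene([(358,100),(485,140),(385,275),(245,232),(380,335),(250,292),(480,205),(457,125),(272,211)])
a=("side",S,s);b=("scene",C,k)
for o in([a],[b],[a,b]):
    x,r=fit(o,[.6,0,0,0],[0,1,2,3]);print("box",x,np.abs(r).max(),np.sqrt((r**2).mean()))
l=lambda i,j:[.062*i,.1*j,.008]
H=[[.04,.08775,.008],[-.04,-.08775,.008]]
a=("side",[l(-1,1),l(1,1),l(1,-1),l(-1,-1)]+H,side([(32,70),(155,33),(243,150),(108,190),(140,43),(122,173)]))
b=("scene",[l(-1,1),l(1,1),l(1,-1),l(-1,-1)]+H,scene([(641,27),(726,85),(567,157),(483,92),(712,75),(507,95)]))
for o in([a],[b],[a,b]):
    x,r=fit(o,[.6,.3,0,0],[0,1,2,3]);print("lid",x,np.abs(r).max(),np.sqrt((r**2).mean()))
q=lambda i,j,m:[.05*i,.025*j,.03*m]
a=("side",[q(-1,1,1),q(1,1,1),q(1,-1,1),q(-1,-1,1),q(1,-1,-1)],side([(498,460),(611,363),(648,410),(537,510),(684,440)]))
for y0 in(0,.4,-.4):
    x,r=fit([a],[.6,-.25,.08,y0],[0,1,2,3],tilt=-np.pi/6);print("cake",x,r.tolist())
P=np.array([q(i,j,m) for i in(-1,1) for j in(-1,1) for m in(-1,1)])
R=Ro.from_euler("ZY",[x[3],-np.pi/6]).as_matrix()
print(((proj("scene",P@R.T+x[:3])-[235,135])*4).round(),((proj("side",P@R.T+x[:3])-[186,118])*3.7).round())
E
```

```text
box [ 0.5491 -0.0266 -0.0097  0.2866] 0.8911006357015196 0.40026088302180024
box [ 0.5291 -0.016  -0.0173  0.2848] 1.3826680161612046 0.5501716781128266
box [ 0.5437 -0.0332 -0.0011  0.2882] 2.6129417774137096 0.719284025561521
lid [ 0.5637  0.3018 -0.0152 -0.2105] 1.0190383502291809 0.5505852183949421
lid [ 0.5518  0.2909 -0.0029 -0.211 ] 2.080827393505217 0.7520328441046581
lid [ 0.5544  0.2863 -0.0011 -0.2109] 2.110742735143731 0.7432627137066692
cake [ 0.5524 -0.2928  0.0326 -0.1876] [[0.08120989317433214, 0.2274425299634686], [-0.3593738989782196, -0.07079236407955136], [0.8357491480462613, -0.5475142460809934], [-0.029412603067214604, -0.3876140994492516], [-0.31051702934814784, 1.7820035857508856]]
cake [ 0.5524 -0.2928  0.0326 -0.1876] [[0.08120986736281566, 0.22744221354739125], [-0.3593734701184417, -0.07079221083415632], [0.8357492061250582, -0.5475139013603041], [-0.02941303438160503, -0.38761423900797354], [-0.3105168008261785, 1.7820041088096161]]
cake [ 0.5524 -0.2928  0.0326 -0.1876] [[0.08120985891605415, 0.22744222508364942], [-0.35937347483462645, -0.0707922168474795], [0.8357492118138339, -0.5475139059448964], [-0.029413032430397834, -0.3876142253008936], [-0.3105167950274108, 1.782004105089186]]
[[ 91. 422.]
 [ 65. 350.]
 [148. 394.]
 [124. 324.]
 [143. 449.]
 [116. 372.]
 [204. 419.]
 [178. 343.]] [[571. 542.]
 [536. 507.]
 [533. 495.]
 [497. 459.]
 [682. 445.]
 [650. 407.]
 [641. 401.]
 [608. 361.]]
```

```bash
cat >> h.py <<'E'
q=lambda i,j,m:[.05*i,.025*j,.03*m]
def cake():
    a=("side",[q(-1,1,1),q(1,1,1),q(1,-1,1),q(-1,-1,1),q(1,-1,-1)],side([(498,460),(611,363),(648,410),(537,510),(684,440)]))
    b=("scene",[q(-1,-1,1),q(-1,1,1),q(1,1,1),q(1,1,-1)],scene([(32,317),(90,293),(130,310),(155,383)]))
    return fit([a,b],[.6,-.25,.08,0],[0,1,2,3],tilt=-np.pi/6)
def delta(p1,R1,p0=None,R0=None):
    """shift and turn in move_arm units from pose 0 (now) to pose 1"""
    if p0 is None:
        s=bot.observe(); p0=s["position"]; R0=Ro.from_euler("xyz",s["tool_rot"])
    return np.round(R0.inv().apply(np.float64(p1)-p0),4), np.round((R0.inv()*R1).as_rotvec()/2/np.pi,4)
E
python3 - <<'E'
from h import *
x,r=cake();print(x,np.abs(r).max(0),r.round(1).tolist())
Rc=Ro.from_euler("ZY",[x[3],-np.pi/6])
for flip in(0,np.pi):
    Rt=Rc*Ro.from_euler("xyz",[np.pi,0,flip])   # tool y along cake y
    p=x[:3]+Rc.apply([0,0,.13])
    print(Rt.as_matrix(),p,delta(p,Rt))
E
```

```text
[ 0.52907405 -0.31400153  0.06512214 -0.21455369] [2.70520686 2.22396532] [[-1.4, -0.2], [-0.2, -0.9], [0.9, -0.7], [-1.6, -0.2], [0.3, 2.2], [-2.7, 0.2], [-2.0, -0.1], [0.4, 0.3], [0.6, 1.6]]
[[ 8.46168754e-01 -2.12911372e-01  4.88535758e-01]
 [-1.84386657e-01 -9.77071516e-01 -1.06455686e-01]
 [ 5.00000000e-01  9.71445147e-17 -8.66025404e-01]] [ 0.46556441 -0.3001623   0.17770544] (array([-0.3001, -0.1591,  0.0533]), array([-0.0743,  0.0599,  0.2768]))
[[-8.46168754e-01  2.12911372e-01  4.88535758e-01]
 [ 1.84386657e-01  9.77071516e-01 -1.06455686e-01]
 [-5.00000000e-01  1.73472348e-16 -8.66025404e-01]] [ 0.46556441 -0.3001623   0.17770544] (array([-0.3001, -0.1591,  0.0533]), array([-0.0566, -0.0701, -0.2106]))
```

Emit:
move_arm(moves=[[[1,-0.06,-0.032,0.01,-0.0113,-0.014,-0.0421],[1,-0.12,-0.064,0.02,-0.0226,-0.028,-0.0842],[1,-0.18,-0.095,0.03,-0.034,-0.042,-0.126],[1,-0.24,-0.127,0.043,-0.0453,-0.056,-0.168],[1,-0.3,-0.159,0.053,-0.0566,-0.0701,-0.2106]]])

```text
clock: 0.6
position: [0.5083, -0.2192, 0.1929]
tool_rot: [3.045, 0.276, 2.259]
force: [2.3, -2.0, -1.1]
grip_width: 0.0853
finger_force: 0.0
```

```bash
python3 - <<'E'
from h import *
x,r=cake()
Rc=Ro.from_euler("ZY",[x[3],-np.pi/6]);Rt=Rc*Ro.from_euler("xyz",[np.pi,0,np.pi])
print(delta(x[:3]+Rc.apply([0,0,.13]),Rt),bot.observe()["position"])
E
```

```text
(array([-0.0299, -0.0863,  0.0161]), array([-0.0268, -0.0331, -0.0998])) [ 0.50828442 -0.21924056  0.1929383 ]
```

Emit:
move_arm(moves=[[[1,-0.03,-0.086,0.016,-0.0268,-0.0331,-0.0998],[1,-0.03,-0.086,0.016,-0.0268,-0.0331,-0.0998],[1,-0.03,-0.086,0.016,-0.0268,-0.0331,-0.0998],[1,-0.03,-0.086,0.016,-0.0268,-0.0331,-0.0998],[1,-0.03,-0.086,0.016,-0.0268,-0.0331,-0.0998]]])

```text
clock: 1.1
position: [0.4625, -0.2992, 0.174]
tool_rot: [3.114, 0.47, 2.804]
force: [-0.9, -0.6, -0.5]
grip_width: 0.0854
finger_force: 0.0
```

```bash
python3 - <<'E'
from h import *
x,r=cake()
Rc=Ro.from_euler("ZY",[x[3],-np.pi/6]);Rt=Rc*Ro.from_euler("xyz",[np.pi,0,np.pi])
print(delta(x[:3]+Rc.apply([0,0,.13]),Rt),bot.observe()["position"])
p=bot.camera_params("wrist");import pickle;pickle.dump(p,open("w1.pkl","wb"))
cv2.imwrite("pics/w1.png",bot.grab_frame("wrist")[:,:,::-1])
P=np.array([q(i,j,m) for i in(-1,1) for j in(-1,1) for m in(1,-1)])
print(proj("wrist",Rc.apply(P)+x[:3],p).round())
E
```

```text
(array([-0.0046,  0.0002, -0.0018]), array([-0.0049, -0.0082, -0.0174])) [ 0.46245949 -0.29923789  0.1740019 ]
[[289. 154.]
 [297. 150.]
 [350. 147.]
 [346. 145.]
 [304. 266.]
 [309. 242.]
 [360. 261.]
 [355. 238.]]
```

View pics/w1.png

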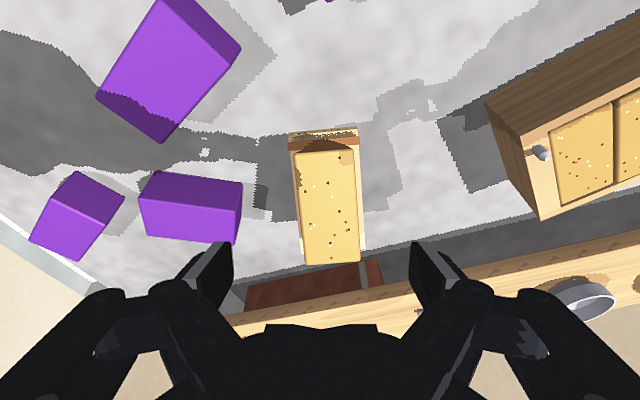

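Wrist view: the cake's upper face has corners at (294,153), (353,150), (306,265) and (360,265), within about 4 px of the prediction. The dowel_b tip is at (541,153).

```bash
python3 - <<'E'
from h import *
import pickle
np.set_printoptions(precision=4,suppress=True)
p=pickle.load(open("w1.pkl","rb"))
x,_=cake()
w=("wrist",[q(-1,-1,1),q(-1,1,1),q(1,-1,1),q(1,1,1)],np.float64([(294,153),(353,150),(306,265),(360,265)]),p)
for fr in([0,1,3],[0,1,2,3]):
    y,r=fit([w],x,fr,tilt=-np.pi/6);print(y,r.round(1).tolist())
b=[.5437,-.0332,0,.2882];R=Ro.from_euler("z",b[3])
print(proj("wrist",R.apply([[-.0615,-.098,.07],[.0615,-.098,.07],[-.0615,-.098,0],[-.04,-.08775,.085]])+b[:3],p))
y,_=fit([w],x,[0,1,3],tilt=-np.pi/6)
Rc=Ro.from_euler("ZY",[y[3],-np.pi/6]);Rt=Rc*Ro.from_euler("xyz",[np.pi,0,np.pi])
for h in(.08,.004): print(h,y[:3]+Rc.apply([0,0,h]),delta(y[:3]+Rc.apply([0,0,h]),Rt))
E
```

```text
[ 0.5309 -0.313   0.0651 -0.2516] [[-0.2, 1.1], [1.3, -0.5], [-1.6, 1.2], [0.2, -2.4]]
[ 0.5326 -0.3134  0.0629 -0.2454] [[-0.1, 1.5], [0.7, -0.3], [-1.0, 0.4], [0.2, -3.4]]
[[518.3235 139.253 ]
 [539.9795 222.328 ]
 [481.3697 102.3335]
 [545.7734 161.5931]]
0.08 [ 0.4922 -0.3031  0.1344] (array([-0.0082,  0.0059,  0.0485]), array([-0.0023, -0.0082, -0.0119]))
0.004 [ 0.529  -0.3125  0.0686] (array([-0.0121,  0.0072,  0.1244]), array([-0.0023, -0.0082, -0.0119]))
```

Emit:
move_arm(moves=[[[1,-0.008,0.006,0.03,-0.0023,-0.0082,-0.0119],[1,-0.009,0.006,0.06,-0.0023,-0.0082,-0.0119],[1,-0.011,0.007,0.09,-0.0023,-0.0082,-0.0119],[1,-0.012,0.007,0.12,-0.0023,-0.0082,-0.0119],[1,-0.012,0.007,0.124,-0.0023,-0.0082,-0.0119]]], force=35)

```text
clock: 1.65
position: [0.4885, -0.3106, 0.1163]
tool_rot: [-3.135, 0.485, 2.86]
force: [0.2, -0.2, 0.4]
grip_width: 0.0853
finger_force: 0.0
```

```bash
python3 - <<'E'
from h import *
y=np.array([.5312,-.3131,.0648,-.25])
Rc=Ro.from_euler("ZY",[y[3],-np.pi/6]);Rt=Rc*Ro.from_euler("xyz",[np.pi,0,np.pi])
s=bot.observe();print(delta(y[:3]+Rc.apply([0,0,.004]),Rt),s["position"],s["force"])
E
```

```text
(array([-0.0127,  0.0098,  0.061 ]), array([-0.0035, -0.0061, -0.0044])) [ 0.48852971 -0.31062671  0.11632589] [ 0.20509782 -0.23953783  0.40364681]
```

Emit:
move_arm(moves=[[[1,-0.012,0.009,0.025,-0.0035,-0.0061,-0.0044],[1,-0.0127,0.009,0.061,-0.0035,-0.0061,-0.0044],[1,-0.0127,0.009,0.061,-0.0035,-0.0061,-0.0044],[1,-0.0127,0.009,0.061,-0.0035,-0.0061,-0.0044],[1,-0.0127,0.009,0.061,-0.0035,-0.0061,-0.0044]]])

```text
clock: 2.15
position: [0.5288, -0.3135, 0.0703]
tool_rot: [-3.139, 0.524, 2.895]
force: [-0.3, -1.0, 0.5]
grip_width: 0.085
finger_force: 0.0
```

```bash
python3 - <<'E'
from h import *
y=np.array([.5312,-.3131,.0648,-.25])
Rc=Ro.from_euler("ZY",[y[3],-np.pi/6]);Rt=Rc*Ro.from_euler("xyz",[np.pi,0,np.pi])
s=bot.observe();print(delta(y[:3]+Rc.apply([0,0,.004]),Rt),s["position"],s["force"],s["qpos"].round(2))
E
```

```text
(array([0.0008, 0.001 , 0.0019]), array([-0.0002,  0.0001,  0.0004])) [ 0.5288246  -0.31348856  0.07031087] [-0.34649191 -0.96965219  0.52729419] [ 1.06  0.73 -0.74  2.14  1.94  0.32  0.04]
```

Emit:
move_arm(moves=[[[0,0,0.001,0.002,0,0,0],[0,0,0.001,0.002,0,0,0],[0,0,0.001,0.002,0,0,0],[0,0,0.001,0.002,0,0,0],[0,0,0.001,0.002,0,0,0]]], force=40)

```text
clock: 2.65
position: [0.5303, -0.3129, 0.0686]
tool_rot: [-3.139, 0.526, 2.896]
force: [-9.0, 1.9, 18.1]
grip_width: 0.0491
finger_force: 38.1
```

```bash
python3 - <<'E'
from h import *
s=bot.observe();print(s["position"],s["tool_rot"],s["force"],s["grip_width"],s["finger_force"])
# lift straight up 0.15 then level, yaw of cake: aim box
R0=Ro.from_euler("xyz",s["tool_rot"]);p=s["position"]
print("lift",R0.inv().apply([0,0,.1]))
b=np.array([.5437,-.0332,0]);yb=.2882
Rt=Ro.from_euler("z",yb)*Ro.from_euler("xyz",[np.pi,0,np.pi])
t=b+Ro.from_euler("z",yb).apply([0,.0505,.26]);print(t,delta(t,Rt))
E
```

```text
[ 0.53029663 -0.31289316  0.06863599] [-3.13853739  0.52574388  2.89597447] [-9.02500141  1.86297398 18.10189334] 0.04906932657698022 38.06715667247772
lift [-0.05018566 -0.00026426 -0.08649468]
[0.52934654 0.01521723 0.26      ] (array([-0.0262,  0.3174, -0.207 ]), array([-0.0228,  0.0815, -0.0831]))
```

Emit:
move_arm(moves=[[[0,0,0,-0.025,0,0,0],[0,-0.01,0,-0.06,0,0,0],[0,-0.03,0,-0.1,0,0,0],[0,-0.045,0.02,-0.14,0,0.01,-0.01],[0,-0.05,0.05,-0.17,0,0.03,-0.03]]])

```text
clock: 3.15
position: [0.507, -0.3103, 0.1684]
tool_rot: [-3.068, 0.471, 2.954]
force: [0.7, -2.3, -1.5]
grip_width: 0.0495
finger_force: 44.1
```

```bash
cat >> h.py <<'E'
def to(b,yb,loc,flip=np.pi):
    Rb=Ro.from_euler("z",yb); s=bot.observe()
    t=np.array([b[0],b[1],0])+Rb.apply(loc)
    print(delta(t,Rb*Ro.from_euler("xyz",[np.pi,0,flip])),"target",t.round(4),"at",s["position"].round(4),s["force"].round(1),s["grip_width"],s["finger_force"],s["qpos"].round(2))
E
python3 - <<'E'
from h import *
to([.5437,-.0332],.2882,[0,.0505,.26])
E
```

```text
(array([-0.0072,  0.3158, -0.1227]), array([-0.0291,  0.0709, -0.077 ])) target [0.5293 0.0152 0.26  ] at [ 0.507  -0.3103  0.1684] [ 0.7 -2.3 -1.5] 0.04945805281928982 44.055325984954834 [ 1.07  0.49 -0.74  2.11  1.05  0.31  0.87]
```

Emit:
move_arm(moves=[[[0,-0.01,0.02,-0.04,-0.005,0.015,-0.015],[0,-0.01,0.06,-0.08,-0.011,0.03,-0.03],[0,-0.008,0.11,-0.12,-0.017,0.045,-0.045],[0,-0.007,0.16,-0.123,-0.023,0.06,-0.06],[0,-0.007,0.21,-0.123,-0.0291,0.0709,-0.077]]])

```text
clock: 3.65
position: [0.5012, -0.1258, 0.2658]
tool_rot: [-3.136, 0.012, -2.869]
force: [1.4, -0.5, -2.2]
grip_width: 0.0493
finger_force: 44.0
```

```bash
python3 - <<'E'
from h import *
to([.5437,-.0332],.2882,[0,.0505,.26])
E
```

```text
(array([-0.065 ,  0.1282,  0.0059]), array([-0.0009,  0.0019, -0.0025])) target [0.5293 0.0152 0.26  ] at [ 0.5012 -0.1258  0.2658] [ 1.4 -0.5 -2.2] 0.04932998929946131 44.02172863483429 [ 0.97  0.53 -1.17  1.81  0.54  1.15  1.47]
```

```bash
python3 - <<'E'
from h import *
import pickle
p=bot.camera_params("wrist");pickle.dump(p,open("w2.pkl","wb"))
cv2.imwrite("pics/w2.png",bot.grab_frame("wrist")[:,:,::-1])
b=[.5437,-.0332,0];R=Ro.from_euler("z",.2882)
print((-p["R"].T@p["t"]).round(3),proj("wrist",R.apply([[i*.0615,j*.098,.07] for i,j in((-1,-1),(1,-1),(1,1),(-1,1))]+[[-.04,-.08775,.085],[.04,.08775,.085]])+b,p).round(1).tolist())
E
```

```text
[ 0.436 -0.144  0.408] [[303.9, 180.0], [306.9, 273.7], [458.5, 271.2], [470.3, 177.9], [312.7, 201.2], [457.7, 261.9]]
```

View pics/w2.png

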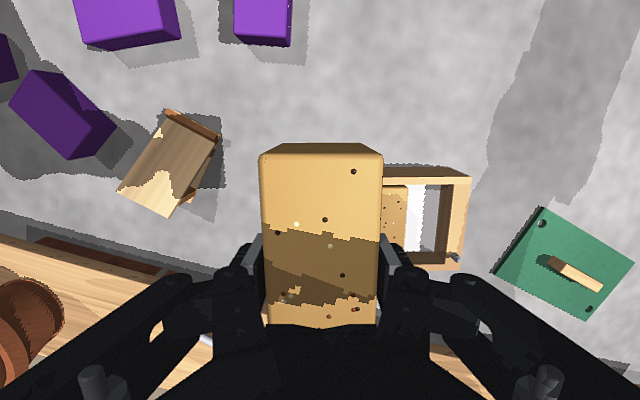

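The wrist view shows the cake held level. The box's far end has corners at about (471,177) and (465,268), dowel_a at (456,258), and the lid is at (565,263). An enlarged crop next.

```bash
python3 - <<'E'
import cv2
a=cv2.imread("pics/w2.png")[155:330,380:640]
cv2.imwrite("pics/w2c.png",cv2.resize(a,None,fx=3,fy=3,interpolation=cv2.INTER_CUBIC))
E
```

```text
(no output)
```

View pics/w2c.png

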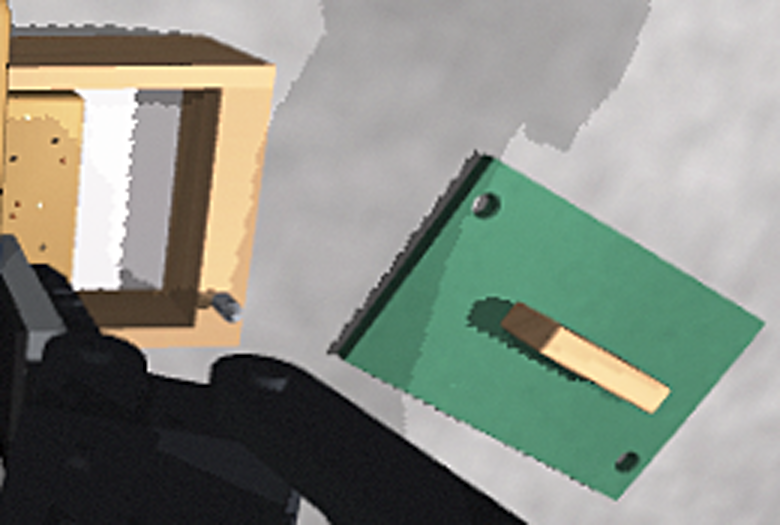

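```bash
cat > fit2.py <<'E'
from h import *
import pickle
np.set_printoptions(precision=4,suppress=True)
p=pickle.load(open("w2.pkl","rb"));cr=lambda z:unc(z,3,(380,155))
c=lambda i,j,z:[.0615*i,.098*j,z]
w=("wrist",[c(-1,1,.07),c(1,1,.07),[-.0525,.0775,.07],[.0525,.0775,.07],[.04,.08775,.085]],cr([(274,65),(239,346),(219,89),(194,325),(233,309)]),p)
S=("side",[c(1,1,.07),c(-1,1,.07),c(-1,-1,.07),c(1,-1,.07),c(-1,1,0),c(-1,-1,0),c(1,-1,0),[.04,.08775,.085],[-.04,-.08775,.085]],
 side([(290,150),(190,235),(408,330),(499,238),(198,300),(408,399),(499,303),(283,153),(411,293)]))
C=("scene",[c(-1,1,.07),c(1,1,.07),c(1,-1,.07),c(-1,-1,.07),c(1,-1,0),c(-1,-1,0),c(1,1,0),[.04,.08775,.085],[-.04,-.08775,.085]],
 scene([(358,100),(485,140),(385,275),(245,232),(380,335),(250,292),(480,205),(457,125),(272,211)]))
p1=pickle.load(open("w1.pkl","rb"))
w1=("wrist",[[-.04,-.08775,.085],c(1,-1,.07),c(-1,-1,.07)],np.float64([(541,153),(540,220),(524,131)]),p1)
for n,o in(("w",[w]),("side",[S]),("w+s",[w,S]),("w+w1",[w,w1]),("all",[w,S,C,w1])):
    x,r=fit(o,[.54,-.03,0,.288],[0,1,3]);print("box",n,x,r[:5].round(1).tolist())
print(fit([w1],[.54,-.03,0,.288],[0,1])[0])
l=lambda i,j:[.062*i,.1*j,.008]
H=[[.04,.08775,.008],[-.04,-.08775,.008]]
hh=[[i*.008,j*.04,.038] for i,j in((-1,-1),(1,-1),(-1,1),(1,1))]
L=("wrist",[l(-1,-1),l(-1,1),l(1,1),l(1,-1),H[1],H[0]]+hh,cr([(488,156),(765,323),(617,500),(345,355),(487,204),(627,461),(559,328),(543,350),(670,384),(652,413)]),p)
a=("side",[l(-1,1),l(1,1),l(1,-1),l(-1,-1)]+H,side([(32,70),(155,33),(243,150),(108,190),(140,43),(122,173)]))
b=("scene",[l(-1,1),l(1,1),l(1,-1),l(-1,-1)]+H,scene([(641,27),(726,85),(567,157),(483,92),(712,75),(507,95)]))
for n,o in(("w",[L]),("side",[a]),("scene",[b]),("all",[L,a,b])):
    x,r=fit(o,[.555,.286,0,-.21],[0,1,3]);print("lid",n,x,r[:6].round(1).tolist())
E
python3 fit2.py
```

```text
box w [ 0.5416 -0.0335  0.      0.2895] [[-0.2, -0.3], [-0.3, -0.4], [0.2, -0.6], [-0.2, 0.7], [0.9, 2.6]]
box side [ 0.5425 -0.0358  0.      0.2839] [[-0.1, -0.3], [-0.3, -0.6], [-0.4, 0.0], [0.6, -0.6], [-0.0, 0.9]]
box w+s [ 0.5421 -0.0339  0.      0.2918] [[-0.8, -0.2], [-0.6, -0.3], [-0.4, -0.4], [-0.6, 0.9], [0.5, 2.7]]
box w+w1 [ 0.5389 -0.0332  0.      0.2643] [[1.9, -0.3], [-0.8, -0.4], [2.2, -1.0], [-0.5, 0.3], [0.9, 2.4]]
box all [ 0.5412 -0.0334  0.      0.2821] [[0.2, 0.0], [-0.6, -0.1], [0.6, -0.4], [-0.5, 0.9], [0.7, 2.8]]
[ 0.5353 -0.0345  0.      0.288 ]
lid w [ 0.5508  0.2866  0.     -0.2114] [[2.3, -0.3], [0.3, -0.6], [-0.5, -0.3], [-0.5, 1.1], [-0.5, -0.0], [-0.1, 0.0]]
lid side [ 0.5533  0.2832  0.     -0.2126] [[-1.0, -0.2], [0.8, -0.4], [0.2, -0.9], [-1.0, 0.2], [-0.0, 0.5], [0.6, 0.5]]
lid scene [ 0.5541  0.2875  0.     -0.2104] [[-0.1, -0.5], [1.0, 0.1], [0.3, -0.1], [-0.2, -0.7], [-2.0, 0.8], [0.0, 0.3]]
lid all [ 0.5514  0.2865  0.     -0.2099] [[1.9, 0.1], [0.1, -0.5], [-0.6, -0.1], [-0.7, 1.5], [-0.8, 0.3], [-0.2, 0.3]]
```

```bash
python3 - <<'E'
from h import *
import pickle
p=pickle.load(open("w2.pkl","rb"));s=bot.observe()
R=Ro.from_euler("xyz",s["tool_rot"])
for dz in(.022,.026,.030):
  for dx in(.048,.05,.052):
    print(dz,dx,proj("wrist",R.apply([[dx,.025,-dz],[dx,-.025,-dz],[dx,.025,-dz+.06]])+s["position"],p).round(1).tolist())
to([.5416,-.0340],.287,[0,.0505,.26])
E
```

```text
0.022 0.048 [[402.3, 175.4], [281.7, 177.6], [376.6, 156.9]]
0.022 0.05 [[402.5, 170.6], [281.4, 172.8], [376.7, 153.6]]
0.022 0.052 [[402.8, 165.8], [281.2, 168.1], [376.8, 150.3]]
0.026 0.048 [[404.9, 177.3], [280.4, 179.5], [377.8, 157.7]]
0.026 0.05 [[405.1, 172.4], [280.1, 174.6], [377.9, 154.4]]
0.026 0.052 [[405.4, 167.4], [279.8, 169.7], [378.0, 151.0]]
0.03 0.048 [[407.7, 179.3], [278.9, 181.6], [379.0, 158.6]]
0.03 0.05 [[407.9, 174.2], [278.7, 176.6], [379.1, 155.2]]
0.03 0.052 [[408.2, 169.1], [278.4, 171.5], [379.2, 151.8]]
(array([-0.0602,  0.1175,  0.0069]), array([-0.    ,  0.0016,  0.0009])) target [0.5273 0.0144 0.26  ] at [ 0.5035 -0.1154  0.2663] [-3.   9.5 -4. ] 0.04921568364266998 44.0168023109436 [ 0.96  0.53 -1.18  1.81  0.54  1.16  1.47]
```

```bash
python3 - <<'E'
from h import *
import pickle
p=pickle.load(open("w2.pkl","rb"))
R=Ro.from_euler("xyz",[-3.136,.012,-2.869]);t=[.5012,-.1258,.2658]
for dz in(.022,.026,.030):
  for dx in(.05,.055):
    print(dz,dx,proj("wrist",R.apply([[dx,.025,-dz],[dx,-.025,-dz],[dx,.025,-dz+.06],[dx,-.025,-dz+.06]])+t,p).round(1).tolist())
E
```

```text
0.022 0.05 [[382.9, 159.2], [261.1, 159.2], [362.7, 146.0], [280.4, 146.0]]
0.022 0.055 [[383.5, 147.0], [260.4, 147.0], [363.0, 137.7], [280.1, 137.7]]
0.026 0.05 [[384.9, 160.6], [259.1, 160.6], [363.6, 146.7], [279.5, 146.6]]
0.026 0.055 [[385.6, 147.9], [258.4, 147.9], [363.9, 138.1], [279.2, 138.1]]
0.03 0.05 [[387.1, 162.0], [257.0, 162.0], [364.6, 147.3], [278.5, 147.3]]
0.03 0.055 [[387.8, 148.9], [256.3, 148.9], [364.9, 138.6], [278.2, 138.6]]
```

Emit:
move_arm(moves=[[[0,-0.02,0.038,0.005,0,0.0016,0.0009],[0,-0.04,0.078,0.007,0,0.0016,0.0009],[0,-0.0605,0.1175,0.02,0,0.0016,0.0009],[0,-0.0625,0.1175,0.07,0,0.0016,0.0009],[0,-0.0625,0.1175,0.117,0,0.0016,0.0009]]])

```text
clock: 4.2
position: [0.5323, 0.0053, 0.1461]
tool_rot: [-3.136, 0.006, -2.873]
force: [1.1, -1.3, -1.6]
grip_width: 0.0491
finger_force: 44.1
```

Emit:
move_arm(moves=[[[0,0,0,0,0,0,0],[0,0,0,0,0,0,0]]])

```text
clock: 4.4
position: [0.5321, 0.0043, 0.1479]
tool_rot: [-3.138, 0.004, -2.875]
force: [1.0, 0.0, -0.2]
grip_width: 0.0495
finger_force: 43.9
```

```bash
python3 - <<'E'
from h import *
to([.5416,-.0340],.287,[0.0024,.0505,.115])
E
```

```text
(array([-0.0003,  0.0112,  0.0329]), array([-0.0006,  0.0007, -0.0033])) target [0.5296 0.0151 0.115 ] at [0.5321 0.0043 0.1479] [ 1.   0.  -0.2] 0.049485049468275644 43.904879093170166 [ 0.59  0.68 -1.02  1.89  0.71  0.98  1.08]
```

Emit:
move_arm(moves=[[[0,0,0.011,0.01,-0.0006,0.0007,-0.0033],[0,0,0.0112,0.033,-0.0006,0.0007,-0.0033],[0,0,0.0112,0.033,-0.0006,0.0007,-0.0033],[0,0,0.0112,0.033,-0.0006,0.0007,-0.0033]]])

```text
clock: 4.8
position: [0.5296, 0.015, 0.1149]
tool_rot: [-3.141, 0.001, -2.855]
force: [0.4, 0.3, -0.8]
grip_width: 0.0494
finger_force: 43.9
```

```bash
python3 - <<'E'
from h import *
to([.5416,-.0340],.287,[0.0024,.0505,.115])
import pickle
p=bot.camera_params("wrist");pickle.dump(p,open("w3.pkl","wb"))
cv2.imwrite("pics/w3.png",bot.grab_frame("wrist")[:,:,::-1])
cv2.imwrite("pics/s3.png",bot.grab_frame("side")[:,:,::-1])
a=cv2.imread("pics/s3.png")[130:260,220:340]
a=cv2.resize(a,None,fx=3.3,fy=3.3,interpolation=cv2.INTER_CUBIC)
b=cv2.resize(cv2.imread("pics/w3.png")[0:400,150:540],None,fx=1.02,fy=1.07)
h=max(a.shape[0],b.shape[0]);z=np.zeros((h,a.shape[1]+b.shape[1],3),np.uint8);z[:a.shape[0],:a.shape[1]]=a;z[:b.shape[0],a.shape[1]:]=b
cv2.imwrite("pics/c3.png",z);print(z.shape)
E
```

```text
(array([-0.    ,  0.0001, -0.0001]), array([-0.0001,  0.0001,  0.    ])) target [0.5296 0.0151 0.115 ] at [0.5296 0.015  0.1149] [ 0.4  0.3 -0.8] 0.049441901779950524 43.93547058105469 [ 0.55  0.73 -0.99  1.92  0.77  0.93  1.04]
(429, 794, 3)
```

View pics/c3.png

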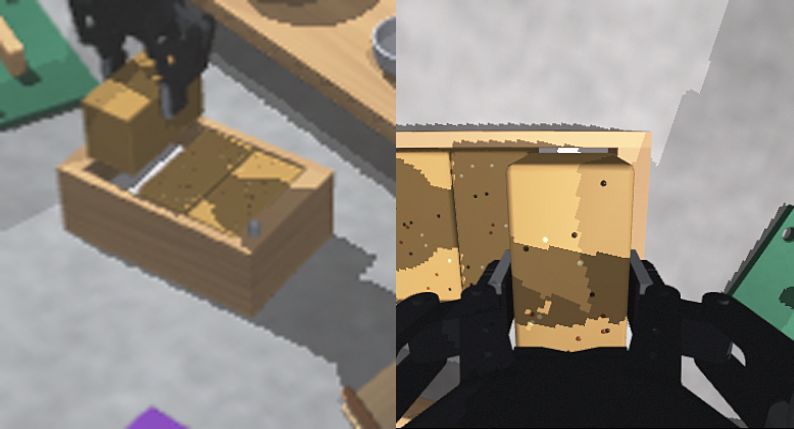

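The combined picture shows the cake above the bay, with the box's far corner at (651,131) in the right panel, wrist pixel (400,122). I'll check that against the fit.

```bash
python3 - <<'E'
from h import *
import pickle
p=pickle.load(open("w3.pkl","rb"))
R=Ro.from_euler("z",.287);b=[.5416,-.034,0]
P=R.apply([[-.0615,.098,.07],[-.0615,-.02,.07],[-.0525,.0775,.07],[-.0525,-.02,.07],[.0,.098,.07]])+b
print(proj("wrist",P,p).round(1).tolist())
g=cv2.cvtColor(cv2.imread("pics/w3.png"),cv2.COLOR_BGR2GRAY).astype(int)
img=cv2.imread("pics/w3.png")
for c in(200,300,380): print(c,[tuple(img[r,c]) for r in range(112,146,2)])
for r in(135,180): print(r,[(c,tuple(img[r,c])) for c in range(380,410,2)])
E
```

```text
[[398.5, 122.6], [208.6, 122.9], [365.0, 137.2], [209.9, 137.6], [392.5, 216.8]]
200 [(np.uint8(204), np.uint8(204), np.uint8(208)), (np.uint8(212), np.uint8(211), np.uint8(214)), (np.uint8(98), np.uint8(98), np.uint8(99)), (np.uint8(112), np.uint8(112), np.uint8(113)), (np.uint8(114), np.uint8(113), np.uint8(114)), (np.uint8(73), np.uint8(96), np.uint8(120)), (np.uint8(160), np.uint8(212), np.uint8(248)), (np.uint8(154), np.uint8(204), np.uint8(241)), (np.uint8(155), np.uint8(205), np.uint8(242)), (np.uint8(155), np.uint8(205), np.uint8(242)), (np.uint8(154), np.uint8(204), np.uint8(241)), (np.uint8(155), np.uint8(205), np.uint8(241)), (np.uint8(163), np.uint8(215), np.uint8(250)), (np.uint8(48), np.uint8(70), np.uint8(90)), (np.uint8(37), np.uint8(63), np.uint8(81)), (np.uint8(65), np.uint8(106), np.uint8(136)), (np.uint8(103), np.uint8(168), np.uint8(214))]
300 [(np.uint8(207), np.uint8(208), np.uint8(211)), (np.uint8(210), np.uint8(210), np.uint8(212)), (np.uint8(133), np.uint8(134), np.uint8(136)), (np.uint8(110), np.uint8(112), np.uint8(113)), (np.uint8(117), np.uint8(115), np.
[... 2302 characters left out ...]
384, (np.uint8(139), np.uint8(183), np.uint8(227))), (386, (np.uint8(136), np.uint8(181), np.uint8(225))), (388, (np.uint8(136), np.uint8(181), np.uint8(225))), (390, (np.uint8(136), np.uint8(182), np.uint8(225))), (392, (np.uint8(137), np.uint8(182), np.uint8(225))), (394, (np.uint8(138), np.uint8(183), np.uint8(226))), (396, (np.uint8(135), np.uint8(181), np.uint8(227))), (398, (np.uint8(186), np.uint8(182), np.uint8(180))), (400, (np.uint8(184), np.uint8(183), np.uint8(185))), (402, (np.uint8(181), np.uint8(183), np.uint8(185))), (404, (np.uint8(183), np.uint8(184), np.uint8(186))), (406, (np.uint8(182), np.uint8(181), np.uint8(185))), (408, (np.uint8(185), np.uint8(182), np.uint8(185)))]
```

Emit:
move_arm(moves=[[[0,0,0.0008,0.005,0,0,0],[0,0,0.0008,0.01,0,0,0],[0,0,0.0008,0.015,0,0,0],[0,0,0.0008,0.02,0,0,0],[0,0,0.0008,0.02,0,0,0]]])

```text
clock: 5.4
position: [0.5286, 0.0154, 0.0929]
tool_rot: [-3.141, -0.001, -2.855]
force: [0.1, -0.2, -1.4]
grip_width: 0.0498
finger_force: 44.0
```

Emit:
move_arm(moves=[[[0,0,0,0.003,0,0,0],[0,0,0,0.006,0,0,0],[0,0,0,0.009,0,0,0]]])

```text
clock: 5.7
position: [0.529, 0.0154, 0.0844]
tool_rot: [-3.141, -0.0, -2.855]
force: [-0.1, -0.2, -1.8]
grip_width: 0.0494
finger_force: 44.0
```

Emit:
move_arm(moves=[[[0,0,0,0.002,0,0,0],[0,0,0,0.004,0,0,0],[0,0,0,0.004,0,0,0]]])

```text
clock: 6.0
position: [0.5289, 0.0154, 0.0804]
tool_rot: [-3.141, -0.001, -2.855]
force: [0.1, 1.2, -0.9]
grip_width: 0.0497
finger_force: 44.0
```

Emit:
move_arm(moves=[[[0,0,0,0.001,0,0,0],[0,0,0,0.002,0,0,0],[0,0,0,0.002,0,0,0]]])

```text
clock: 6.3
position: [0.5289, 0.0153, 0.0785]
tool_rot: [-3.141, -0.0, -2.855]
force: [0.1, 0.5, -2.1]
grip_width: 0.0493
finger_force: 44.0
```

Emit:
move_arm(moves=[[[0,0,0,0.001,0,0,0],[0,0,0,0.002,0,0,0],[0,0,0,0.002,0,0,0]]])

```text
clock: 6.6
position: [0.5289, 0.0154, 0.0765]
tool_rot: [-3.141, -0.0, -2.855]
force: [-0.6, 0.3, -0.5]
grip_width: 0.0494
finger_force: 44.0
```

Emit:
move_arm(moves=[[[0,0,0,0.001,0,0,0],[0,0,0,0.002,0,0,0],[0,0,0,0.002,0,0,0]]])

```text
clock: 6.9
position: [0.5289, 0.0154, 0.0745]
tool_rot: [-3.141, -0.0, -2.855]
force: [-0.6, 0.7, -1.3]
grip_width: 0.0491
finger_force: 44.0
```

Emit:
move_arm(moves=[[[0,0,0,0.001,0,0,0],[0,0,0,0.0015,0,0,0],[0,0,0,0.0015,0,0,0]]])

```text
clock: 7.2
position: [0.5289, 0.0154, 0.073]
tool_rot: [-3.141, -0.0, -2.855]
force: [0.0, -0.5, -1.1]
grip_width: 0.0497
finger_force: 44.0
```

```bash
python3 - <<'E'
from h import *
s=bot.observe();print(s["force"],s["position"])
p=bot.camera_params("wrist")
f=[bot.grab_frame(n)[:,:,::-1] for n in("wrist","side")]
a=cv2.resize(f[1][150:250,225:325],None,fx=4,fy=4,interpolation=cv2.INTER_CUBIC)
b=f[0][:,150:540];cv2.imwrite("pics/c4.png",np.hstack([a,b]))
R=Ro.from_euler("xyz",s["tool_rot"])
for dz in(.022,.026,.03):print(proj("wrist",R.apply([[.0524,.025,-dz],[.0524,-.025,-dz]])+s["position"],p).round(1).tolist())
E
```

```text
[ 0.01304354 -0.49191411 -1.08377257] [0.52894238 0.01539388 0.0730467 ]
[[383.3, 153.4], [260.9, 153.4]]
[[385.4, 154.6], [258.9, 154.6]]
[[387.6, 155.8], [256.8, 155.8]]
```

View pics/c4.png

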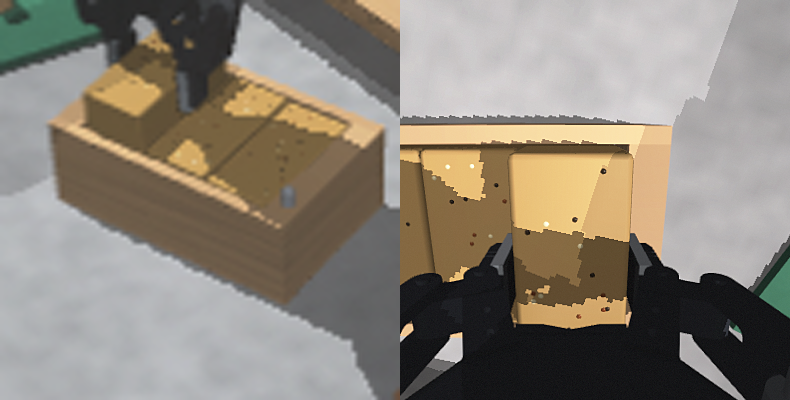

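Emit:
move_arm(moves=[[[0,0,0,0.0007,0,0,0],[0,0,0,0.0015,0,0,0],[0,0,0,0.0015,0,0,0]]])

```text
clock: 7.6
position: [0.5289, 0.0154, 0.0715]
tool_rot: [-3.141, -0.0, -2.855]
force: [-0.4, 0.0, -1.2]
grip_width: 0.0495
finger_force: 44.0
```

Emit:
move_arm(moves=[[[0,0,0,0.0007,0,0,0],[0,0,0,0.0015,0,0,0],[0,0,0,0.0015,0,0,0]]])

```text
clock: 7.9
position: [0.5289, 0.0154, 0.07]
tool_rot: [-3.141, -0.0, -2.855]
force: [0.7, 0.5, -1.7]
grip_width: 0.0494
finger_force: 44.0
```

Emit:
move_arm(moves=[[[0,0,0,0.001,0,0,0],[0,0,0,0.002,0,0,0],[0,0,0,0.002,0,0,0]]])

```text
clock: 8.2
position: [0.529, 0.0154, 0.0681]
tool_rot: [-3.141, -0.0, -2.855]
force: [0.7, -0.1, 0.3]
grip_width: 0.0492
finger_force: 45.1
```

Emit:
move_arm(moves=[[[0,0,0,0.0007,0,0,0],[0,0,0,0.0007,0,0,0]]])

```text
clock: 8.4
position: [0.5291, 0.0154, 0.0675]
tool_rot: [-3.141, -0.0, -2.855]
force: [-0.5, 0.3, 3.0]
grip_width: 0.0491
finger_force: 45.3
```

Emit:
move_arm(moves=[[[0.75,0,0,-0.0005,0,0,0],[0.75,0,0,-0.0005,0,0,0],[0.75,0,0,-0.001,0,0,0],[0.75,0,0,-0.03,0,0,0],[0.75,0,0,-0.065,0,0,0]]])

```text
clock: 8.9
position: [0.5281, 0.0156, 0.1323]
tool_rot: [3.141, -0.003, -2.854]
force: [1.1, -0.3, 0.0]
grip_width: 0.0642
finger_force: 0.0
```

Emit:
move_arm(moves=[[[0,0,0,-0.01,0,0,0],[0,0,0,-0.01,0,0,0],[0,0,0,-0.01,0,0,0],[0,0,0,-0.01,0,0,0]]])

```text
clock: 9.3
position: [0.5284, 0.0153, 0.1413]
tool_rot: [-3.141, -0.002, -2.855]
force: [-0.6, 0.5, -0.9]
grip_width: 0.0057
finger_force: 0.0
```

```bash
python3 - <<'E'
from h import *
to([.5416,-.0335],.287,[0,.0505,.105])
p=bot.camera_params("wrist");import pickle;pickle.dump(p,open("w5.pkl","wb"))
f=[bot.grab_frame(n)[:,:,::-1] for n in("wrist","side")]
cv2.imwrite("pics/w5.png",f[0]);cv2.imwrite("pics/s5.png",f[1])
E
```

```text
(array([0.0011, 0.    , 0.0363]), array([-0.    , -0.0003, -0.    ])) target [0.5273 0.0149 0.105 ] at [0.5284 0.0153 0.1413] [-0.6  0.5 -0.9] 0.005723281342387643 0.0 [ 0.57  0.69 -1.02  1.9   0.72  0.97  1.07]
```

Emit:
move_arm(moves=[[[0,0.0011,0,0.02,0,0,0],[0,0.0011,0,0.036,0,0,0],[0,0.0011,0,0.042,0,0,0],[0,0.0011,0,0.047,0,0,0],[0,0.0011,0,0.05,0,0,0]]])

```text
clock: 9.9
position: [0.5276, 0.0153, 0.0922]
tool_rot: [-3.141, -0.001, -2.855]
force: [-5.0, 0.2, 5.4]
grip_width: 0.0001
finger_force: 2.7
```

Emit:
move_arm(moves=[[[0,0,0,0.003,0,0,0],[0,0,0,0.006,0,0,0],[0,0,0,0.009,0,0,0],[0,0,0,0.012,0,0,0],[0,0,0,0.015,0,0,0]]])

```text
clock: 10.4
position: [0.5277, 0.0152, 0.0777]
tool_rot: [-3.141, -0.0, -2.855]
force: [-4.7, 0.2, 7.0]
grip_width: -0.0004
finger_force: 2.8
```

Emit:
move_arm(moves=[[[0,0,0,0.003,0,0,0],[0,0,0,0.006,0,0,0],[0,0,0,0.008,0,0,0],[0,0,0,0.0095,0,0,0],[0,0,0,0.0105,0,0,0]]])

```text
clock: 10.9
position: [0.5279, 0.0152, 0.0674]
tool_rot: [-3.141, -0.0, -2.855]
force: [-7.7, -0.7, 25.5]
grip_width: -0.0001
finger_force: 12.9
```

Emit:
move_arm(moves=[[[0,0,0,0.0005,0,0,0],[0,0,0,0.001,0,0,0]]])

```text
clock: 11.1
position: [0.5282, 0.0154, 0.0673]
tool_rot: [-3.14, 0.0, -2.855]
force: [-11.4, -2.8, 37.0]
grip_width: -0.0002
finger_force: 18.4
```

Emit:
move_arm(moves=[[[0,0,0,-0.012,0,0,0],[0,0,0,-0.025,0,0,0],[0,0,-0.026,-0.025,0,0,0],[0,0,-0.052,-0.025,0,0,0],[0,0,-0.052,-0.02,0,0,0]]])

```text
clock: 11.6
position: [0.5439, -0.0383, 0.0867]
tool_rot: [-3.139, 0.001, -2.859]
force: [0.7, 0.6, -0.8]
grip_width: 0.0003
finger_force: 0.0
```

Emit:
move_arm(moves=[[[0,0,0,0.004,0,0,0],[0,0,0,0.008,0,0,0],[0,0,0,0.012,0,0,0],[0,0,0,0.0155,0,0,0],[0,0,0,0.0175,0,0,0]]])

```text
clock: 12.1
position: [0.5425, -0.0342, 0.0683]
tool_rot: [-3.141, -0.0, -2.854]
force: [-1.4, 0.9, 4.9]
grip_width: -0.0
finger_force: 2.6
```

Emit:
move_arm(moves=[[[0,0,0,0.0005,0,0,0],[0,0,0,0.001,0,0,0],[0,0,0,0.0015,0,0,0]]])

```text
clock: 12.4
position: [0.5426, -0.0342, 0.0675]
tool_rot: [-3.141, 0.0, -2.854]
force: [-6.8, 2.2, 21.5]
grip_width: 0.0003
finger_force: 10.7
```

Middle cake home. End cake next.

Emit:
move_arm(moves=[[[0,0,0,-0.012,0,0,0],[0,0,0,-0.023,0,0,0],[0,0,-0.026,-0.023,0,0,0],[0,0,-0.051,-0.023,0,0,0],[0,0,-0.051,-0.018,0,0,0]]])

```text
clock: 12.9
position: [0.5581, -0.0874, 0.0858]
tool_rot: [-3.139, 0.001, -2.859]
force: [-0.5, -0.2, -0.4]
grip_width: -0.0005
finger_force: 0.0
```

Emit:
move_arm(moves=[[[0,0,0,0.004,0,0,0],[0,0,0,0.008,0,0,0],[0,0,0,0.012,0,0,0],[0,0,0,0.0155,0,0,0],[0,0,0,0.0175,0,0,0]]])

```text
clock: 13.4
position: [0.557, -0.0831, 0.0674]
tool_rot: [-3.141, -0.0, -2.854]
force: [-5.2, 1.1, 29.7]
grip_width: 0.0
finger_force: 15.5
```

Emit:
move_arm(moves=[[[0,0,0,0.0005,0,0,0],[0,0,0,0.0005,0,0,0]]])

```text
clock: 13.6
position: [0.557, -0.0831, 0.0675]
tool_rot: [-3.141, -0.0, -2.854]
force: [-5.8, 1.1, 13.7]
grip_width: -0.0
finger_force: 6.7
```

Emit:
move_arm(moves=[[[0,0,0,-0.015,0,0,0],[0,0,0,-0.03,0,0,0],[0,0,0.035,-0.03,0,0,0],[0,0,0.07,-0.03,0,0,0],[0,0,0.103,-0.03,0,0,0]]])

```text
clock: 14.1
position: [0.5278, 0.0162, 0.0982]
tool_rot: [-3.141, 0.001, -2.855]
force: [1.1, 0.9, -0.4]
grip_width: 0.0001
finger_force: 0.0
```

Emit:
move_arm(moves=[[[0,0,0,0.01,0,0,0],[0,0,0,0.02,0,0,0],[0,0,0,0.027,0,0,0],[0,0,0,0.027,0,0,0]]])

```text
clock: 14.5
position: [0.5277, 0.014, 0.069]
tool_rot: [-3.141, -0.002, -2.856]
force: [-0.0, -1.0, 1.1]
grip_width: 0.0
finger_force: 0.0
```

```bash
python3 - <<'E'
from h import *
to([.5416,-.0335],.287,[0,.0505,.0674])
E
```

```text
(array([0.0001, 0.001 , 0.0016]), array([-0.0001, -0.0003, -0.0003])) target [0.5273 0.0149 0.0674] at [0.5277 0.014  0.069 ] [-0.  -1.   1.1] 1.177760207709733e-05 0.0 [ 0.51  0.79 -0.92  1.94  0.85  0.86  0.97]
```

Emit:
move_arm(moves=[[[0,0,0,0.001,0,0,0],[0,0,0,0.0018,0,0,0],[0,0,0,0.0018,0,0,0]]])

```text
clock: 14.8
position: [0.528, 0.0148, 0.0682]
tool_rot: [-3.141, -0.0, -2.855]
force: [0.6, 0.6, 0.0]
grip_width: -0.0001
finger_force: 0.0
```

Emit:
move_arm(moves=[[[0,0,0,0.0004,0,0,0],[0,0,0,0.0008,0,0,0],[0,0,0,0.0008,0,0,0]]])

```text
clock: 15.1
position: [0.528, 0.0151, 0.0676]
tool_rot: [-3.141, 0.0, -2.855]
force: [0.0, -0.7, 4.7]
grip_width: -0.0
finger_force: 2.5
```

Emit:
move_arm(moves=[[[0,0,-0.006,0,0,0,0],[0,0,-0.012,0,0,0,0],[0,0,-0.018,0,0,0,0],[0,0,-0.024,0,0,0,0],[0,0,-0.03,0,0,0,0]]])

```text
clock: 15.6
position: [0.5367, -0.0136, 0.0676]
tool_rot: [3.142, 0.0, -2.855]
force: [-1.0, 5.3, 6.2]
grip_width: -0.0003
finger_force: 3.3
```

Emit:
move_arm(moves=[[[0,0,-0.006,0,0,0,0],[0,0,-0.012,0,0,0,0],[0,0,-0.018,0,0,0,0],[0,0,-0.024,0,0,0,0],[0,0,-0.03,0,0,0,0]]])

```text
clock: 16.1
position: [0.5452, -0.0424, 0.0676]
tool_rot: [3.142, 0.0, -2.855]
force: [-1.8, 4.6, 5.9]
grip_width: 0.0001
finger_force: 3.1
```

Emit:
move_arm(moves=[[[0,0,-0.006,0,0,0,0],[0,0,-0.012,0,0,0,0],[0,0,-0.018,0,0,0,0],[0,0,-0.024,0,0,0,0],[0,0,-0.03,0,0,0,0]]])

```text
clock: 16.6
position: [0.5536, -0.0712, 0.0676]
tool_rot: [3.142, 0.0, -2.855]
force: [-0.3, 3.4, 6.4]
grip_width: 0.0002
finger_force: 3.1
```

Emit:
move_arm(moves=[[[0,0,-0.006,0,0,0,0],[0,0,-0.012,0,0,0,0],[0,0,-0.015,0,0,0,0],[0,0,-0.015,0,0,0,0]]])

```text
clock: 17.0
position: [0.5579, -0.086, 0.0676]
tool_rot: [-3.141, 0.0, -2.855]
force: [-0.9, 1.6, 6.3]
grip_width: 0.0003
finger_force: 2.9
```

```bash
python3 - <<'E'
from h import *
to([.5416,-.0335],.287,[0,-.0525,.0674])
E
```

```text
(array([0.0008, 0.0025, 0.0002]), array([-0.0001,  0.    , -0.0001])) target [ 0.5565 -0.0839  0.0674] at [ 0.5579 -0.086   0.0676] [-0.9  1.6  6.3] 0.0002705310415191622 2.893053889274597 [ 0.66  0.83 -0.92  1.85  0.84  0.9   1.2 ]
```

Emit:
move_arm(moves=[[[0,0,0,-0.03,0,0,0],[0,0,0,-0.07,0,0,0],[0,0,0.03,-0.11,0,0,0.02],[0,0,0.07,-0.13,0,0,0.04],[0,0,0.11,-0.14,0,0,0.06]]])

```text
clock: 17.5
position: [0.5267, 0.0204, 0.2091]
tool_rot: [-3.141, 0.002, 3.044]
force: [0.3, 1.0, -0.8]
grip_width: 0.0001
finger_force: 0.0
```

```bash
python3 - <<'E'
from h import *
to([.5514,.2865],-.21,[0,0,.21],-np.pi/2)
E
```

```text
(array([ 0.0012,  0.2672, -0.0011]), array([-3.00e-04,  2.00e-04, -2.32e-01])) target [0.5514 0.2865 0.21  ] at [0.5267 0.0204 0.2091] [ 0.3  1.  -0.8] 0.00012013869390213126 0.0 [ 0.57  0.56 -1.    1.85  0.55  1.04  0.81]
```

Emit:
move_arm(moves=[[[0.2,0,0.05,0,0,0,0.023],[0.5,0,0.1,0,0,0,0.046],[0.6,0,0.15,0,0,0,0.069],[0.6,0,0.2,0,0,0,0.092],[0.6,0,0.25,0,0,0,0.115]]])

```text
clock: 18.0
position: [0.5491, 0.2685, 0.207]
tool_rot: [-3.141, 0.001, 2.322]
force: [1.2, -0.3, 0.4]
grip_width: 0.0515
finger_force: 0.0
```

```bash
python3 - <<'E'
from h import *
to([.5514,.2865],-.21,[0,0,.21],np.pi/2)
E
```

```text
(array([ 0.0116,  0.0139, -0.003 ]), array([-1.00e-04,  2.00e-04,  1.53e-01])) target [0.5514 0.2865 0.21  ] at [0.5491 0.2685 0.207 ] [ 1.2 -0.3  0.4] 0.05145849329472659 0.0 [-0.04  0.63 -0.78  1.63  0.49  1.08 -0.21]
```

Emit:
move_arm(moves=[[[0.6,0.0116,0.0139,-0.003,0,0,0.022],[0.6,0.0116,0.0139,-0.003,0,0,0.044],[0.6,0.0116,0.0139,-0.003,0,0,0.066],[0.6,0.0116,0.0139,-0.003,0,0,0.088],[0.6,0.0116,0.0139,-0.003,0,0,0.11]]])

```text
clock: 18.5
position: [0.5512, 0.2846, 0.2099]
tool_rot: [-3.141, 0.001, 1.632]
force: [0.7, -0.1, -0.8]
grip_width: 0.0513
finger_force: 0.0
```

Emit:
move_arm(moves=[[[0.6,0,0,0,0,0,0.022],[0.6,0,0,0,0,0,0.043],[0.6,0,0,0,0,0,0.043],[0.6,0,0,0,0,0,0.043]]])

```text
clock: 18.9
position: [0.5511, 0.285, 0.2101]
tool_rot: [3.141, 0.001, 1.372]
force: [-0.5, -0.8, -0.3]
grip_width: 0.0512
finger_force: 0.0
```

```bash
python3 - <<'E'
from h import *
import pickle
to([.5514,.2865],-.21,[0,0,.21],np.pi/2)
p=bot.camera_params("wrist");pickle.dump(p,open("w6.pkl","wb"))
g=bot.grab_frame("wrist")[:,:,::-1];cv2.imwrite("pics/w6.png",g)
x=[.5514,.2865,0];R=Ro.from_euler("z",-.21)
P=[[.062*i,.1*j,.008] for i,j in((-1,-1),(1,-1),(1,1),(-1,1))]+[[.04,.08775,.008],[-.04,-.08775,.008]]+[[.008*i,.04*j,.038] for i,j in((-1,-1),(1,-1),(1,1),(-1,1))]
print(proj("wrist",R.apply(P)+x,p).round(1).tolist())
# auto: green mask corners, handle
h=cv2.cvtColor(g,cv2.COLOR_BGR2HSV)
m=cv2.inRange(h,(65,70,20),(95,255,255))
c=max(cv2.findContours(m,0,2)[0],key=cv2.contourArea)
print(cv2.contourArea(c),cv2.approxPolyDP(c,5,True)[:,0].tolist())
b=cv2.inRange(h,(8,50,60),(30,255,255))
for k in sorted(cv2.findContours(b,0,2)[0],key=cv2.contourArea)[-4:]: print(cv2.contourArea(k),cv2.approxPolyDP(k,3,True)[:,0].tolist())
E
```

```text
(array([ 0.0016, -0.    ,  0.0001]), array([0.    , 0.0002, 0.0017])) target [0.5514 0.2865 0.21  ] at [0.5511 0.285  0.2101] [-0.5 -0.8 -0.3] 0.05119744333609341 0.0 [-0.2   0.59 -0.55  1.61  0.35  1.04 -1.06]
[[271.5, 250.2], [368.7, 251.1], [378.0, 84.7], [265.8, 83.5], [357.7, 96.0], [288.5, 241.5], [313.5, 213.2], [327.7, 213.3], [329.0, 140.9], [313.8, 140.8]]
17172.0 [[267, 83], [272, 248], [368, 250], [377, 85]]
172.5 [[477, 378], [477, 391], [486, 399], [496, 399]]
1015.0 [[315, 139], [314, 210], [326, 212], [329, 142]]
1071.0 [[639, 310], [628, 338], [603, 362], [638, 386]]
48436.0 [[448, 0], [471, 273], [519, 302], [537, 280], [555, 269], [599, 263], [629, 275], [639, 294], [639, 240], [636, 275], [631, 277], [639, 222], [639, 0], [541, 0], [550, 12], [524, 23], [516, 18], [512, 0]]
```

Emit:
move_arm(moves=[[[0.6,0.002,0,0.045,0,0,0.0017],[0.6,0.002,0,0.09,0,0,0.0017],[0.6,0.002,0,0.13,0,0,0.0017],[0.6,0.002,0,0.165,0,0,0.0017],[0.6,0.002,0,0.185,0,0,0.0017]]], force=60)

```text
clock: 19.45
position: [0.5503, 0.2862, 0.0221]
tool_rot: [-3.139, 0.002, 1.36]
force: [0.3, 0.3, 0.6]
grip_width: 0.0515
finger_force: 0.0
```

Emit:
move_arm(moves=[[[0.6,0,0,0.005,0,0,0],[0.6,0,0,0.01,0,0,0],[0.6,0,0,0.01,0,0,0]]])

```text
clock: 19.75
position: [0.5517, 0.2872, 0.0156]
tool_rot: [3.141, 0.0, 1.358]
force: [-0.6, 1.1, 0.5]
grip_width: 0.0514
finger_force: 0.0
```

```bash
python3 - <<'E'
from h import *
to([.5514,.2867],-.21,[0,0,.012],np.pi/2)
E
```

```text
(array([-0.0005, -0.0002,  0.0036]), array([ 0.0001,  0.    , -0.0005])) target [0.5514 0.2867 0.012 ] at [0.5517 0.2872 0.0156] [-0.6  1.1  0.5] 0.05136514632379673 0.0 [-0.28  0.83 -0.44  1.72  0.51  0.7  -1.2 ]
```

Emit:
move_arm(moves=[[[0.6,0,0,0.003,0,0,0],[0,0,0,0.003,0,0,0],[0,0,0,0.003,0,0,0],[0,0,0,0.003,0,0,0],[0,0,0,0.003,0,0,0]]])

```text
clock: 20.25
position: [0.5517, 0.2872, 0.0128]
tool_rot: [3.141, 0.0, 1.357]
force: [-1.6, -0.7, 6.7]
grip_width: 0.0152
finger_force: 60.0
```

Emit:
move_arm(moves=[[[0,0,0,0,0,0,0],[0,0,0,0,0,0,0]]])

```text
clock: 20.45
position: [0.5517, 0.2871, 0.0128]
tool_rot: [3.141, 0.0, 1.357]
force: [-0.7, -0.3, 6.6]
grip_width: 0.0145
finger_force: 60.0
```

Emit:
move_arm(moves=[[[0,0,0,-0.03,0,0,0],[0,0,0,-0.06,0,0,0],[0,0,0,-0.1,0,0,0],[0,0,0,-0.14,0,0,0],[0,0,0,-0.18,0,0,0]]])

```text
clock: 20.95
position: [0.551, 0.2869, 0.1937]
tool_rot: [-3.141, 0.001, 1.357]
force: [1.2, 0.7, -3.4]
grip_width: 0.0148
finger_force: 59.4
```

```bash
python3 - <<'E'
from h import *
to([.5416,-.0335],.287,[0,0,.2],np.pi/2)
E
```

```text
(array([-0.3151,  0.0588, -0.006 ]), array([-0.0001,  0.0001, -0.0797])) target [ 0.5416 -0.0335  0.2   ] at [0.551  0.2869 0.1937] [ 1.2  0.7 -3.4] 0.014778413979165341 59.410085678100586 [-0.21  0.61 -0.55  1.63  0.36  1.01 -1.09]
```

Emit:
move_arm(moves=[[[0,-0.05,0.01,-0.006,0,0,-0.016],[0,-0.1,0.02,-0.006,0,0,-0.032],[0,-0.15,0.03,-0.006,0,0,-0.048],[0,-0.2,0.04,-0.006,0,0,-0.064],[0,-0.25,0.048,-0.006,0,0,-0.0797]]])

```text
clock: 21.45
position: [0.545, 0.0355, 0.1984]
tool_rot: [-3.141, 0.001, 1.862]
force: [0.8, -0.4, -3.9]
grip_width: 0.0147
finger_force: 59.5
```

```bash
cat > edge.py <<'E'
from h import *
import pickle
np.set_printoptions(precision=4,suppress=True)
W=lambda i:pickle.load(open(f"w{i}.pkl","rb"))
O=lambda a,b:[np.array([a[0],a[1],.07]),np.array([b[0],b[1],.07])]
X,Y,I,J=.0615,.098,.0525,.0775
edges=dict(xm=O((-X,-Y),(-X,Y)),xp=O((X,-Y),(X,Y)),yp=O((-X,Y),(X,Y)),ym=O((-X,-Y),(X,-Y)),ixm=O((-I,-J),(-I,J)),ixp=O((I,-J),(I,J)),iyp=O((-I,J),(I,J)))
ims=[("wrist","w3.png",W(3),["xm","yp"]),("wrist","w5.png",W(5),["xm","yp","iyp"]),("wrist","w2.png",W(2),["xm","yp","iyp"]),
     ("side","s5.png",None,["xm","xp","yp","ym"]),("side","side0.png",None,["xm","xp","yp","ym"]),("scene","scene0.png",None,["xm","xp","yp","ym"])]
def run(sel,x):
    for it in range(6):
        A=[];B=[];V=[]
        for n,f,p,es in sel:
            p=p or bot.camera_params(n)
            g=cv2.GaussianBlur(cv2.imread("pics/"+f),(3,3),.8).astype(np.float32)
            for e in es:
                a,b=edges[e];P=np.array([a+(b-a)*t for t in np.linspace(.04,.96,40)])
                def pr(v): return proj(n,Ro.from_euler("z",v[2]).apply(P)+[v[0],v[1],0],p)
                u=pr(x);T=u[-1]-u[0];T/=np.linalg.norm(T);N=np.array([-T[1],T[0]])
                s=np.arange(-5,5.01,.25);Q=u[:,None]+s[None,:,None]*N
                pf=cv2.remap(g,Q[...,0].astype(np.float32),Q[...,1].astype(np.float32),1).astype(float)
                G=np.linalg.norm(pf[:,4:]-pf[:,:-4],axis=2)*np.exp(-(s[2:-2]/4)**2)
                k=G.argmax(1);ok=(G.max(1)>35)&(Q[:,0,0]>5)&(Q[:,0,0]<634)&(Q[:,0,1]>5)&(Q[:,0,1]<394)
                r=s[2:-2][k]
                med=np.median(r[ok]) if ok.any() else 0
                ok&=np.abs(r-med)<1.2
                D=np.stack([((pr(x+d)-u)@N)/1e-4 for d in np.eye(3)*1e-4],1)
                A.append(D[ok]);B.append(r[ok]);V.append((f,e,ok.sum(),round(float(med),2)))
        A=np.vstack(A);B=np.concatenate(B)
        w=1/np.sqrt(1+(B/1.)**2)
        x=x+np.linalg.lstsq(A*w[:,None],B*w,rcond=None)[0]
    return x,V
x0=np.array([.5416,-.0335,.287])
for nm,sel in(("wrist",ims[:3]),("side",ims[3:5]),("scene",ims[5:]),("all",ims)):
    x,V=run(sel,x0);print(nm,x,V)
E
python3 edge.py; python3 - <<'E'
from h import *
to([.5416,-.0335],.287,[0,0,.2],np.pi/2)
E
```

```text
wrist [ 0.5411 -0.0329  0.2832] [('w3.png', 'xm', np.int64(40), 0.0), ('w3.png', 'yp', np.int64(5), 0.0), ('w5.png', 'xm', np.int64(40), 0.0), ('w5.png', 'yp', np.int64(7), -0.25), ('w5.png', 'iyp', np.int64(8), -0.25), ('w2.png', 'xm', np.int64(22), 0.0), ('w2.png', 'yp', np.int64(2), 2.25), ('w2.png', 'iyp', np.int64(38), 0.0)]
side [ 0.5416 -0.0347  0.2834] [('s5.png', 'xm', np.int64(40), 0.25), ('s5.png', 'xp', np.int64(21), -1.5), ('s5.png', 'yp', np.int64(0), 0.0), ('s5.png', 'ym', np.int64(15), 0.0), ('side0.png', 'xm', np.int64(40), 0.25), ('side0.png', 'xp', np.int64(24), -1.5), ('side0.png', 'yp', np.int64(5), 0.25), ('side0.png', 'ym', np.int64(37), 0.0)]
scene [ 0.5438 -0.0323  0.2832] [('scene0.png', 'xm', np.int64(10), 1.75), ('scene0.png', 'xp', np.int64(38), 0.0), ('scene0.png', 'yp', np.int64(0), 0.0), ('scene0.png', 'ym', np.int64(37), 0.0)]
all [ 0.5412 -0.0333  0.2835] [('w3.png', 'xm', np.int64(40), 0.0), ('w3.png', 'yp', np.int64(6), -0.25), ('w5.png', 'xm', np.int64(40), 0.0), ('w5.png', 'yp', np.int64(5), -0.5), ('w5.png', 'iyp', np.int64(10), 0.25), ('w2.png', 'xm', np.int64(22), 0.0), ('w2.png', 'yp', np.int64(3), 1.75), ('w2.png', 'iyp', np.int64(38), -0.25), ('s5.png', 'xm', np.int64(40), 0.25), ('s5.png', 'xp', np.int64(22), -1.5), ('s5.png', 'yp', np.int64(0), 0.0), ('s5.png', 'ym', np.int64(16), 0.5), ('side0.png', 'xm', np.int64(40), 0.25), ('side0.png', 'xp', np.int64(22), -1.62), ('side0.png', 'yp', np.int64(4), 0.62), ('side0.png', 'ym', np.int64(37), 0.25), ('scene0.png', 'xm', np.int64(8), 2.25), ('scene0.png', 'xp', np.int64(39), 0.5), ('scene0.png', 'yp', np.int64(0), 0.0), ('scene0.png', 'ym', np.int64(36), 0.0)]
(array([-0.0651, -0.023 , -0.0016]), array([-0.0001,  0.0002,  0.0006])) target [ 0.5416 -0.0335  0.2   ] at [0.545  0.0355 0.1984] [ 0.8 -0.4 -3.9] 0.014741732569888127 59.48873698711395 [ 0.32  0.51 -0.68  1.82  0.39  0.95 -0.23]
```

Emit:
move_arm(moves=[[[0,-0.02,-0.008,0,0,0,0],[0,-0.045,-0.016,0,0,0,0],[0,-0.065,-0.023,0.02,0,0,0.001],[0,-0.065,-0.023,0.05,0,0,0.001],[0,-0.065,-0.023,0.085,0,0,0.001]]])

```text
clock: 21.95
position: [0.542, -0.0324, 0.1131]
tool_rot: [3.14, 0.001, 1.85]
force: [-0.1, -0.5, -5.1]
grip_width: 0.0147
finger_force: 59.6
```

Emit:
move_arm(moves=[[[0,0,0,0,0,0,0],[0,0,0,0,0,0,0]]])

```text
clock: 22.15
position: [0.5417, -0.0309, 0.1139]
tool_rot: [-3.141, 0.0, 1.852]
force: [-0.5, 0.5, -3.4]
grip_width: 0.0149
finger_force: 59.7
```

```bash
python3 - <<'E'
from h import *
to([.5413,-.0333],.2834,[0,0,.107],np.pi/2)
E
```

```text
(array([-0.0021, -0.0011,  0.0069]), array([-0.0001,  0.    , -0.0004])) target [ 0.5413 -0.0333  0.107 ] at [ 0.5417 -0.0309  0.1139] [-0.5  0.5 -3.4] 0.01488361951082802 59.71823036670685 [ 0.38  0.61 -0.6   1.89  0.48  0.78 -0.21]
```

Emit:
move_arm(moves=[[[0,-0.002,-0.001,0.004,0,0,0],[0,-0.002,-0.001,0.007,0,0,0],[0,-0.002,-0.001,0.007,0,0,-0.0004],[0,-0.002,-0.001,0.007,0,0,-0.0004]]])

```text
clock: 22.55
position: [0.5416, -0.0335, 0.1068]
tool_rot: [3.141, 0.001, 1.854]
force: [-0.1, -0.2, -4.0]
grip_width: 0.0152
finger_force: 59.8
```

```bash
python3 - <<'E'
from h import *
import pickle
to([.5413,-.0333],.2834,[0,0,.107],np.pi/2)
p=bot.camera_params("wrist");pickle.dump(p,open("w7.pkl","wb"))
s=bot.observe()
w,sd,sc=[bot.grab_frame(n)[:,:,::-1] for n in("wrist","side","scene")]
cv2.imwrite("pics/w7.png",w)
up=lambda a,k:cv2.resize(a,None,fx=k,fy=k,interpolation=cv2.INTER_CUBIC)
A=up(sd[140:225,225:335],3.6);B=up(sc[150:225,290:395],3.6);C=up(w[60:330,220:420],2)[:580]
z=np.zeros((600,800,3),np.uint8);z[:A.shape[0],:A.shape[1]]=A;z[310:310+B.shape[0],:B.shape[1]]=B;z[:C.shape[0],400:400+C.shape[1]]=C
cv2.imwrite("pics/c7.png",z)
R=Ro.from_euler("z",s["tool_rot"][2]-np.pi/2);t=s["position"]-[0,0,.0128]
P=R.apply([[.062*i,.1*j,.008] for i,j in((-1,-1),(1,-1),(1,1),(-1,1))]+[[.04,.08775,.008],[-.04,-.08775,.008]])+t
D=Ro.from_euler("z",.2834).apply([[.04,.08775,.085],[-.04,-.08775,.085]])+[.5413,-.0333,0]
for n,q0,k,o in(("wrist",(220,60),2,(400,0)),("side",(225,140),3.6,(0,0)),("scene",(290,150),3.6,(0,310))):
    f=lambda X:((proj(n,X,p if n=="wrist" else None)-q0+.5)*k-.5+o).round().tolist()
    print(n,f(P),"dowels",f(D))
E
```

```text
(array([ 0.0003, -0.0002, -0.0002]), array([ 0.    ,  0.0001, -0.0001])) target [ 0.5413 -0.0333  0.107 ] at [ 0.5416 -0.0335  0.1068] [-0.1 -0.2 -4. ] 0.015188072855490762 59.77570652961731 [ 0.38  0.62 -0.6   1.9   0.49  0.77 -0.21]
wrist [[412.0, 651.0], [796.0, 650.0], [873.0, -36.0], [337.0, -36.0], [776.0, 18.0], [477.0, 622.0]] dowels [[756.0, 27.0], [486.0, 581.0]]
side [[253.0, 209.0], [347.0, 117.0], [135.0, 31.0], [34.0, 113.0], [130.0, 50.0], [256.0, 186.0]] dowels [[131.0, 68.0], [256.0, 203.0]]
scene [[15.0, 433.0], [145.0, 479.0], [242.0, 352.0], [122.0, 316.0], [215.0, 353.0], [44.0, 433.0]] dowels [[213.0, 367.0], [45.0, 448.0]]
```

View pics/c7.png

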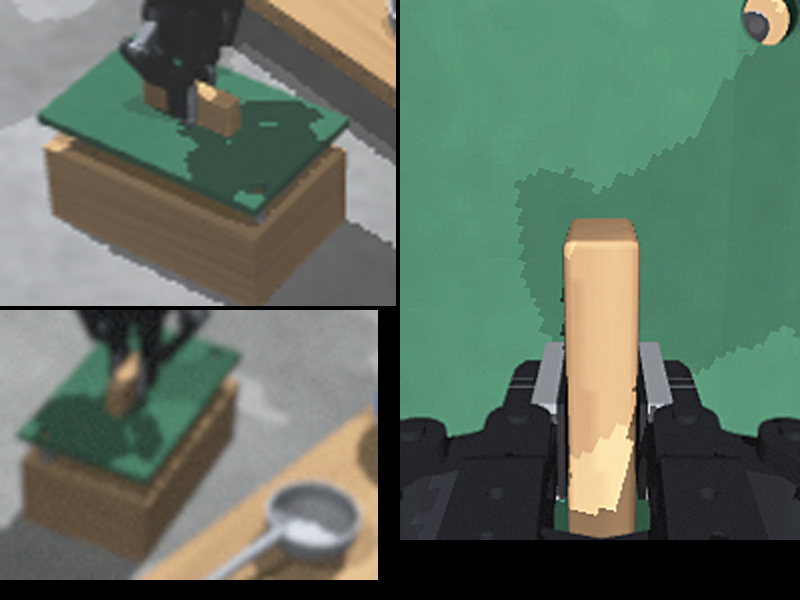

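The lid hangs just above the box. In the wrist panel the lid hole is centred at about (766,20), against a prediction of (776,18). The dowel shows through it at (756,26), matching its prediction of (756,27). I'll fit the lid's pose in the hand from the full wrist image.

```bash
python3 - <<'E'
from h import *
import pickle
np.set_printoptions(precision=4,suppress=True)
p=pickle.load(open("w7.pkl","rb"));g=cv2.imread("pics/w7.png");s=bot.observe()
m=cv2.inRange(cv2.cvtColor(g,cv2.COLOR_BGR2HSV),(65,60,20),(95,255,255))
cs=cv2.findContours(m,cv2.RETR_CCOMP,2)[0]
c=max(cs,key=cv2.contourArea);print(cv2.approxPolyDP(c,5,True)[:,0].tolist())
for k in cs:
    if 100<cv2.contourArea(k)<3000: print("hole?",cv2.boundingRect(k),cv2.fitEllipse(k)[:2])
# line fits: left, right, far edges (row/col scans)
L=[];Rr=[];T=[]
for r in range(60,180,10):
    q=np.where(m[r])[0]; L.append((q[0]-.5,r));Rr.append((q[-1]+.5,r))
for cc in range(220,430,15):
    T.append((cc,np.where(m[:,cc])[0][0]-.5))
print(L[::4],Rr[::4],T[::5])
L,Rr,T=map(np.float64,(L,Rr,T))
hole=[k for k in cs if 100<cv2.contourArea(k)<3000]
def res(v):
    R=Ro.from_euler("z",v[2]);o=np.array([v[0],v[1],s["position"][2]-.0128])
    def line(a,b,pts):
        u=proj("wrist",R.apply([a,b])+o,p);t=u[1]-u[0];t/=np.linalg.norm(t);return (pts-u[0])@[-t[1],t[0]]
    z=.008
    return np.concatenate([line([-.062,0,z],[-.062,.1,z],L),line([.062,0,z],[.062,.1,z],Rr),line([-.062,.1,z],[.062,.1,z],T)])
v0=np.array([*s["position"][:2],s["tool_rot"][2]-np.pi/2])
S=least_squares(res,v0,loss="soft_l1",x_scale=[.001,.001,.01]);v=S.x
print("lid",v,"tool",v0,np.abs(res(v)).mean())
R=Ro.from_euler("z",v[2]);o=[v[0],v[1],s["position"][2]-.0128]
print("hole px",proj("wrist",R.apply([[.04,.08775,.008],[.04,.08775,0]])+o,p))
E
```

```text
[[187, 41], [211, 274], [234, 268], [243, 278], [259, 275], [277, 244], [301, 230], [300, 184], [307, 168], [336, 170], [339, 230], [365, 245], [380, 274], [398, 278], [409, 268], [430, 274], [453, 41]]
hole? (390, 55, 26, 29) ((402.9580383300781, 68.68828582763672), (24.253108978271484, 28.605073928833008))
[(np.float64(187.5), 60), (np.float64(191.5), 100), (np.float64(195.5), 140)] [(np.float64(452.5), 60), (np.float64(448.5), 100), (np.float64(444.5), 140)] [(220, np.float64(39.5)), (295, np.float64(38.5)), (370, np.float64(38.5))]
lid [ 0.5404 -0.0327  0.2859] tool [ 0.5415 -0.0335  0.283 ] 0.6110130219429913
hole px [[405.2477  65.8552]
 [400.775   68.6028]]
```

Emit:
move_arm(moves=[[[0,-0.0008,0.0007,0,0,0,0.0004],[0,-0.0008,0.0007,0.003,0,0,0.0004],[0,-0.0008,0.0007,0.006,0,0,0.0004],[0,-0.0008,0.0007,0.009,0,0,0.0004],[0,-0.0008,0.0007,0.012,0,0,0.0004]]])

```text
clock: 23.2
position: [0.5422, -0.0341, 0.094]
tool_rot: [-3.141, 0.001, 1.851]
force: [0.5, 1.0, -3.4]
grip_width: 0.0151
finger_force: 59.8
```

Emit:
move_arm(moves=[[[0,0,0,0.002,0,0,0],[0,0,0,0.004,0,0,0],[0,0,0,0.004,0,0,0]]])

```text
clock: 23.5
position: [0.5422, -0.0341, 0.0901]
tool_rot: [-3.141, 0.0, 1.851]
force: [-0.1, -0.3, -4.0]
grip_width: 0.0148
finger_force: 59.8
```

Emit:
move_arm(moves=[[[0,0,0,0.002,0,0,0],[0,0,0,0.004,0,0,0],[0,0,0,0.005,0,0,0],[0,0,0,0.005,0,0,0]]])

```text
clock: 23.9
position: [0.5422, -0.0341, 0.0852]
tool_rot: [-3.141, 0.001, 1.851]
force: [-0.3, 0.9, -3.2]
grip_width: 0.0151
finger_force: 59.8
```

Emit:
move_arm(moves=[[[0,0,0,0.001,0,0,0],[0,0,0,0.002,0,0,0],[0,0,0,0.0025,0,0,0],[0,0,0,0.0025,0,0,0]]])

```text
clock: 24.3
position: [0.5423, -0.0341, 0.0828]
tool_rot: [-3.141, 0.001, 1.851]
force: [0.2, 0.2, -3.8]
grip_width: 0.0147
finger_force: 59.8
```

Emit:
move_arm(moves=[[[0,0,0,0.0005,0,0,0],[0,0,0,0.001,0,0,0],[0,0,0,0.001,0,0,0]]])

```text
clock: 24.6
position: [0.5423, -0.0341, 0.0827]
tool_rot: [-3.142, 0.001, 1.851]
force: [-7.2, -0.6, 19.0]
grip_width: 0.0148
finger_force: 62.9
```

Emit:
move_arm(moves=[[[0,0,0,-0.0007,0,0,0],[0,0,0,-0.0007,0,0,0],[0.45,0,0,-0.0007,0,0,0],[0.45,0,0,-0.0007,0,0,0],[0.45,0,0,-0.0007,0,0,0]]])

```text
clock: 25.1
position: [0.5424, -0.034, 0.0825]
tool_rot: [-3.141, 0.001, 1.851]
force: [-0.6, -0.1, 0.9]
grip_width: 0.0387
finger_force: 0.0
```

Emit:
move_arm(moves=[[[0.45,0,0,0,0,0,0],[0.45,0,0,-0.02,0,0,0],[0.45,0,0,-0.05,0,0,0],[0.45,0,0,-0.09,0,0,0],[0.45,0,0,-0.12,0,0,0]]])

```text
clock: 25.6
position: [0.5424, -0.0338, 0.2045]
tool_rot: [3.141, 0.001, 1.852]
force: [-0.9, -0.3, 0.1]
grip_width: 0.0382
finger_force: 0.0
```

Emit:
move_arm(moves=[[[0.45,0,0,0,0,0,0],[0.45,0,0,0,0,0,0],[0.45,0,0,0,0,0,0]]])

```text
clock: 25.9
position: [0.5418, -0.0341, 0.2017]
tool_rot: [-3.14, 0.0, 1.851]
force: [-0.6, -0.3, 0.4]
grip_width: 0.0385
finger_force: 0.0
```

```bash
python3 - <<'E'
from h import *
np.set_printoptions(precision=4,suppress=True)
p=bot.camera_params("wrist");s=bot.observe();print(s["position"],s["force"])
g=bot.grab_frame("wrist")[:,:,::-1].copy();cv2.imwrite("pics/w8.png",g)
m=cv2.inRange(cv2.cvtColor(g,cv2.COLOR_BGR2HSV),(65,60,20),(95,255,255))
c=max(cv2.findContours(m,0,2)[0],key=cv2.contourArea);print(cv2.approxPolyDP(c,4,True)[:,0].tolist())
for z in(.078,.088):
    P=Ro.from_euler("z",.2834).apply([[.062*i,.1*j,z] for i,j in((-1,-1),(1,-1),(1,1),(-1,1))])+[.5413,-.0333,0]
    print(z,proj("wrist",P,p).round(1).tolist())
# free fit of height and tilt from side + wrist via mask corners
sd=bot.grab_frame("side")[:,:,::-1].copy();ms=cv2.inRange(cv2.cvtColor(sd,cv2.COLOR_BGR2HSV),(65,60,20),(95,255,255));ms[:,:200]=0
c=max(cv2.findContours(ms,0,2)[0],key=cv2.contourArea);print("side",cv2.approxPolyDP(c,3,True)[:,0].tolist())
for z in(.078,.083):
    P=Ro.from_euler("z",.2834).apply([[.062*i,.1*j,z] for i,j in((-1,-1),(1,-1),(1,1),(-1,1))])+[.5413,-.0333,0]
    print(z,proj("side",P).round(1).tolist())
E
```

```text
[ 0.5418 -0.0341  0.2017] [-0.5719 -0.3043  0.3927]
[[249, 77], [258, 238], [264, 241], [269, 231], [283, 232], [284, 268], [289, 274], [280, 284], [360, 285], [358, 233], [372, 231], [378, 241], [385, 239], [393, 76]]
0.078 [[261.0, 284.8], [382.3, 284.6], [394.1, 74.9], [248.2, 75.4]]
0.088 [[259.0, 290.3], [384.3, 290.0], [397.0, 73.1], [245.3, 73.7]]
side [[237, 178], [295, 206], [321, 181], [265, 156], [263, 162], [258, 160]]
0.078 [[294.9, 204.6], [320.9, 179.0], [262.4, 155.1], [234.9, 177.9]]
0.083 [[294.9, 203.2], [320.9, 177.6], [262.3, 153.7], [234.7, 176.4]]
```

```bash
python3 -c "
from workcell import bot
print(bot.job_done())"
```

```text
the job is handed in; nothing more can be done
None
```

The job is handed in at about 26 s of the 72 s allowed: the new cake is in the bay, all three cakes were pressed down and felt along in order, and the green lid's corners measure flat on the rim over both dowels, with the gripper let go and clear.

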